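# Touch off the press bed, weight the glued board with ingots and start the cure timer

### The arm

A 6-joint arm with a two-finger parallel gripper is mounted at the origin on the work surface. World frame = base frame: x ahead of the robot, y to its left, z up, the work surface at z = 0. Lengths are in mm, angles in rad, forces in N, time in s.
With the tool pointing down it reaches from about 325 to 900 mm from the base axis. Payload 6.1 kg.
Tool frame: the origin (TCP) lies midway between the tips of the shut fingers; the grasp point (between the pads) lies 19 mm behind it (ctrl.tcp_to_grasp is the distance from the TCP to the grasp point, in mm); y points along the fingers, x is the direction in which the jaws open and shut, and the axes are right-handed (so a half turn about y gives the same grasp; the last joint's range is limited). The gripper opens to 87 mm and grips with 3 to 60 N. Pads are 19 mm wide; open, the fingers measure 117 mm over their backs; the gripper's body (75 mm by 190 mm) begins 51 mm behind the grasp point.
Start: joints at [1.125, 0.22, 1.526, -0, 1.395, -0.126], TCP at [196.484, 593.304, 222.538] pointing down, gripper open.
Joint ranges: [-2.98, 2.98], [-0.91, 2.08], [0.09, 2.57], [-1.24, 4.39], [0.2, 2.65], [-2.68, 2.68]. Speed limits (rad/s): [2.57, 2.57, 3.01, 3.14, 3.14, 3.14].

### API

Orientations are given as a unit quaternion [x, y, z, w].
In Python, from rig import ctrl, get_image, calibration gives the robot as it stands.
- The arm moves only by the shell command python3 -m inch 'ROWS' [OPENING] [FORCE]. ROWS is JSON, a list of rows, each a list of 4 numbers: the shift along the world's x, y, z in mm, then the turn about the world's z in degrees. A call has 1 to 20 rows; each row shifts and turns the commanded pose from where the row before left it; what a row does not reach is not made up. A row lasts 1/10 s, in which the tool goes at most 50 mm and 8.59 degrees, less where a joint would pass 70% of its speed; a pose out of reach is approached as far as the arm can. A call with a gripper value outside its range is refused whole. OPENING is the finger opening in mm, from 0 to 87, set as the call begins (- or left out, the last holds). The fingers move at their own pace and stop on an object; FORCE is the grip in N (left out, the last holds). Time passes only in rows, so rows that do not move let the fingers close. It gives the time, the measured TCP pose, the force and the opening at its end, in the units of the state.
- ctrl.sense(): the state, without advancing time (a new reading comes with each control period).
- get_image(name): name is "side" or "top"; returns (picture, depth): 400x640x3 uint8, red, green, blue; 400x640 float32, mm along the optical axis (not along the pixel's ray), 0 where there is no reading.
- calibration(name): a dict with "vertical_fov" (degrees; the focal length in pixels is half the picture's height over the tangent of half this angle, whatever the lens; pixels are square), "cx", "cy" (the principal point, pixels), "k1" (the pictures are not rectified: a ray, as slopes to the right and down, at radius r is drawn at 1 + k1 r^2 times it, then the intrinsics apply), "world_to_cam" (4x4, takes a point from world to camera coordinates). Camera axes: x right, y up, looking along -z (the intrinsics and any distortion apply to the point x, -y, -z); pixel columns grow to the right and rows downward; lengths in mm; the calibration is good to about 2 mm. A picture is of the moment at which its call begins. calibration takes no time and is no camera call.
- ctrl.close_job(): hands the job in, once; it reports no verdict.
The state is a dict: "t": time; "joint_pos": joint angles; "qvel": joint speeds; "tau": joint torques, N m; "ee_pos": TCP position; "orientation": TCP orientation; "wrist_force": force on the tool from outside, world axes, zero at the start; "wrist_torque": the same for the moment, N m; "gripper_width": finger opening in mm.
Only numpy, scipy, OpenCV 4.12 (cv2) and the standard library are available. Lean on these libraries where they do the work, as an engineer would, in place of code of your own. Each camera call takes 0.05 s, during which the arm holds its last target.

### The job

A freshly glued board lies on the press bed: take the touch probe from its rest and, with its stylus ball, gently touch off the bed's brass pads, first the left and then the right one on the side facing the robot, then the one on the bed's right-hand side, and afterwards lay the probe back in its rest. Then weight the board with all the ingots there are, squarely over the middle of the bed and lying flat: two to a layer, close side by side and turned end for end (wide end beside narrow end), the bottom pair as outlined and each further pair crosswise on the one below; an odd ingot goes last, alone and crosswise on top. Only when the stack is complete push the timer's lever fully over, away from the robot; leave the meter, tin and cleaner pot where they are.

Things in the scene. Friction and masses are not known exactly. Their poses are not given: they have to be found in the camera images.
- bed_top (a point): Centre of the top of the press bed, a fixed grey block 120 x 120 x 45 mm, tan perforated board flush in its top. +x: from the robot's side to the far side, +y left, z up (at yaw 0). Two white outlines show the bottom pair of ingots, in this frame at x = 0, y = +18.5 mm (wide end to +x) and x = 0, y = -18.5 mm (wide end to -x): 4 mm between their flanks. The brass pads are on its sides.
- pad_left: Left one of two rigid brass pads on the bed's robot-facing side: disc 24 mm across, 3 mm proud. Origin: centre of its touching face, which looks to the bed's -x, 27 mm above the bench; bed frame x = -63, y = +36 mm. Axes as the bed's. A brass strip on the bed's top edge marks each pad.
- pad_right: The right one of these two pads; origin at the centre of its face, which looks to the bed's -x; bed frame x = -63, y = -36 mm, 27 mm above the bench.
- pad_side: The like pad on the bed's right-hand side; origin at the centre of its face, which looks to the bed's -y; bed frame x = 0, y = -63 mm, 27 mm above the bench. Axes as the bed's.
- probe_mid (a point): Centre of the handle of the touch probe: an orange square bar 90 mm long (x) and 22 x 22 mm, 0.15 kg, black grip band round its middle, lying level in the rest. A sprung steel stylus with a red ball comes out of its +x end on the handle's axis; the ball's foremost point is 80 mm from the handle's centre.
- stylus: The stylus of the probe, origin at the centre of the handle while it is fully out, axes as the handle. The red ball is 10 mm in diameter; pressed, the stylus slides straight back into the handle: spring 0.5 N per mm, no preload, travel 10 mm (5 N at the stop).
- rest_seat (a point): Where the centre of the probe's handle sits in its fixed rest, 46 mm above the bench; x along the handle towards the ball. The rest: base 90 x 60 x 6 mm, two grey posts 12 mm thick at x = -33 and +33 mm, 50 mm wide, each with an open-topped notch 32 mm wide, floor 35 mm and top 45 mm above the bench. 54 mm of the handle is free between the posts.
- start (a joint): Toggle lever of the cure timer, rad: near 0 leaning towards the robot (off), 1.0 fully over, away from the robot (on). It turns with light friction, about 1 N at the ball, and stays where it is left.
- timer: Cure timer, a fixed beige box 130 (x) x 120 x 60 mm; origin under its centre. On its top a housing 70 x 50 x 25 mm; lever pivot 82 mm above the bench over the box's centre, lever 70 mm from pivot to the centre of its red ball (26 mm across). It swings in the box's x-z plane: 0.5 rad from upright towards -x (the robot) at joint 0, 0.5 rad towards +x at 1.0.
- meter: Green bench multimeter 130 x 70 x 35 mm, loose, a bystander (origin under its centre).
- tin: Blue flux tin 62 mm across, 26 mm high, loose, a bystander (origin under its centre).
- cleaner: Brass tip-cleaner pot 66 mm across, 50 mm high, loose, a bystander (origin under its centre).
- ingot1_mid (a point): Centre (12 mm above its underside) of a silvery solder-metal ingot, tapered in plan: 60 mm long (x) with flat parallel end faces, 40 mm wide at its +x end and 26 mm wide at its -x end, 24 mm high, about 0.36 kg; flat top and underside, z up. May be absent.
- ingot1_wide (a point): Middle of the wide end face of ingot 1, 30 mm from its centre.
- ingot2_mid (a point): The same for ingot 2. May be absent.
- ingot2_wide (a point): Middle of the wide end face of ingot 2, 30 mm from its centre.
- ingot3_mid (a point): The same for ingot 3. May be absent.
- ingot3_wide (a point): Middle of the wide end face of ingot 3, 30 mm from its centre.
- ingot4_mid (a point): The same for ingot 4. May be absent.
- ingot4_wide (a point): Middle of the wide end face of ingot 4, 30 mm from its centre.
- ingot5_mid (a point): The same for ingot 5. May be absent.
- ingot5_wide (a point): Middle of the wide end face of ingot 5, 30 mm from its centre.

How it is judged:
By the outcome, as a careful person would: the job done as asked, in the order asked, and still so for the second after the job is handed in, with the robot touching nothing.
Of ingot1, ingot2, ingot3, ingot4, ingot5 only 3 to 5 are there at a start; the rules pass over those that are not, and their reading is None.
At some moment in a run one of ingot1, ingot2, ingot3, ingot4, ingot5 may be knocked a few centimetres aside while the robot is not near it.
It also fails if it takes over 210 s, if anything falls off the work surface, if the arm or the gripper's body presses on something with over 40 N, if the wrist force passes 120 N, or if a joint passes its speed limit or range.

## Working session

There is one attempt and no reset: what is moved stays moved. The work goes in short steps, Python scripts to look and compute and a shell command to move; the robot and the scene stay as the last step left them, time stands still between calls to the robot, and variables do not carry over. Pictures are saved under pics/ and viewed, and the job is handed in when it is done.

```bash
ls; mkdir -p pics; python3 - <<'E'
from rig import ctrl,get_image,calibration
import cv2
print(ctrl.sense())
for n in("side","top"):
    p,d=get_image(n); cv2.imwrite(f"pics/{n}0.png",p[:,:,::-1])
    c=calibration(n); print(n,c)
    import numpy as np; np.save(f"pics/{n}0d.npy",d)
E
```

```text
pics
{'t': 0.0, 'joint_pos': array([ 1.12492541e+00,  2.21225778e-01,  1.52766714e+00, -3.75702938e-05,
        1.39465983e+00, -1.26089378e-01]), 'qvel': array([ 0.00057832, -0.00054924,  0.00056337,  0.00031217, -0.00054907,
        0.0016247 ]), 'tau': array([ 8.64185022e-04, -4.94613075e+01, -3.87381756e+01,  6.98744995e-02,
        5.69091935e-02, -1.83916527e-04]), 'ee_pos': array([196.20720551, 592.73294955, 221.40780544]), 'orientation': array([ 0.57356924,  0.41341676, -0.41462095, -0.57288251]), 'wrist_force': array([-0.037425  , -0.41262608, -0.70085584]), 'wrist_torque': array([ 0.05265887, -0.01873764, -0.00555158]), 'gripper_width': 86.7411216405813}
side {'vertical_fov': 43.04815431005801, 'cx': 313.9363978729771, 'cy': 197.43732176030136, 'k1': -0.11890417890789438, 'world_to_cam': array([[-9.97727817e-01, -6.73649699e-02,  1.07894551e-03,
         5.43681937e+02],
       [ 3.33001019e-02, -4.79152521e-01,  8.77099746e-01,
        -9.83722842e+01],
       [-5.85688185e-02,  8.75142744e-01,  4.80307059e-01,
        -1.51377263e+03],
       [ 0.00000000e+00,  0.00000000e+00,  0.00000000e+00,
         1.00000000e+00]])}
top {'vertical_fov': 46.51263927901469, 'cx': 328.34389707189183, 'cy': 199.8092762945766, 'k1': -0.02925582030650889, 'world_to_cam': array([[-2.97714341e-02, -9.99410520e-01, -1.70960257e-02,
        -1.39989352e+01],
       [ 9.91385420e-01, -3.17062416e-02,  1.27081327e-01,
        -5.62565951e+02],
       [-1.27548466e-01, -1.31653573e-02,  9.91744958e-01,
        -1.20808110e+03],
       [ 0.00000000e+00,  0.00000000e+00,  0.00000000e+00,
         1.00000000e+00]])}
```

View pics/side0.png

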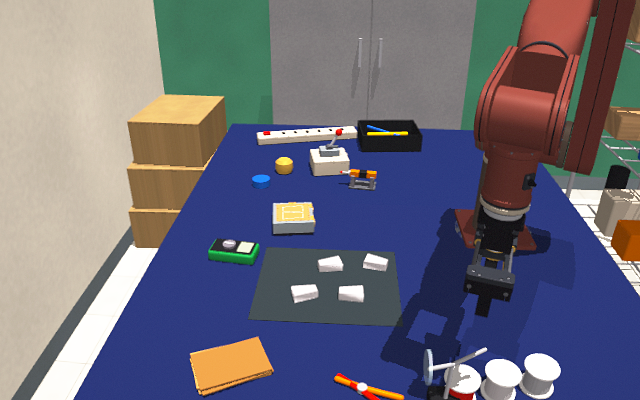

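View pics/top0.png

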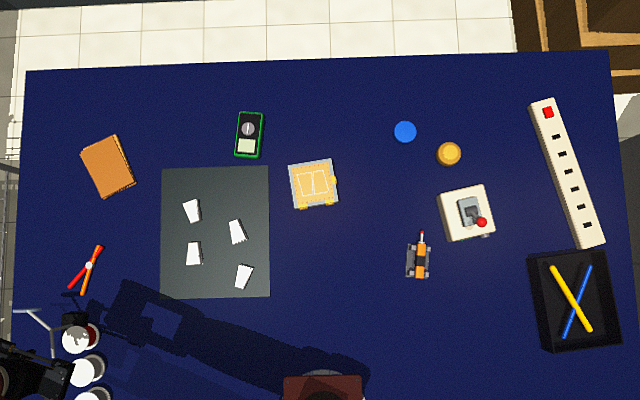

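The top view shows the bed at about (313,184) and the probe in its rest at (420,258). The timer is at (467,212) with its ball at (481,222). Four ingots lie on the grey mat, at (191,210), (237,232), (194,253) and (243,276). I'll set up helpers and zoom in.

```bash
cat > h.py <<'E'
import numpy as np, cv2
from rig import ctrl,get_image,calibration
C={n:calibration(n) for n in("side","top")}
def KD(n):
    c=C[n]; f=200/np.tan(np.radians(c["vertical_fov"]/2))
    return np.array([[f,0,c["cx"]],[0,f,c["cy"]],[0,0,1.]]),np.array([c["k1"],0,0,0.])
def rays(n,px):
    K,D=KD(n); u=cv2.undistortPoints(np.asarray(px,float).reshape(-1,1,2),K,D).reshape(-1,2)
    W=C[n]["world_to_cam"]; R=W[:3,:3]; t=W[:3,3]
    d=np.c_[u[:,0],-u[:,1],-np.ones(len(u))]@R
    return -R.T@t,d
def plane(n,px,z):
    o,d=rays(n,px); s=(z-o[2])/d[:,2]; return o+s[:,None]*d
def proj(n,P):
    K,D=KD(n); W=C[n]["world_to_cam"]; P=np.asarray(P,float).reshape(-1,3)
    q=P@W[:3,:3].T+W[:3,3]; q=q*[1,-1,-1]
    return cv2.projectPoints(q.reshape(-1,1,3),np.zeros(3),np.zeros(3),K,D)[0].reshape(-1,2)
def tri(ps,pt):
    (o1,d1),(o2,d2)=rays("side",ps),rays("top",pt); out=[]
    for a,b in zip(d1,d2):
        a=a/np.linalg.norm(a);b=b/np.linalg.norm(b)
        s=np.linalg.lstsq(np.c_[a,-b],o2-o1,rcond=None)[0]
        p,q=o1+s[0]*a,o2+s[1]*b; out.append(np.r_[(p+q)/2,np.linalg.norm(p-q)])
    return np.array(out)
def crop(img,x0,y0,x1,y1,s,name):
    cv2.imwrite("pics/"+name,cv2.resize(img[y0:y1,x0:x1,::-1],None,fx=s,fy=s,interpolation=cv2.INTER_CUBIC))
E
python3 - <<'E'
from h import *
T=cv2.imread("pics/top0.png")[:,:,::-1];S=cv2.imread("pics/side0.png")[:,:,::-1]
a=cv2.resize(T[150:300,160:345],None,fx=4,fy=4,interpolation=cv2.INTER_CUBIC); cv2.imwrite("pics/c1.png",a[:,:,::-1])
crop(T,395,170,505,290,5,"c2.png")
crop(S,200,120,390,310,3,"c3.png")
E
```

```text
(no output)
```

View pics/c1.png

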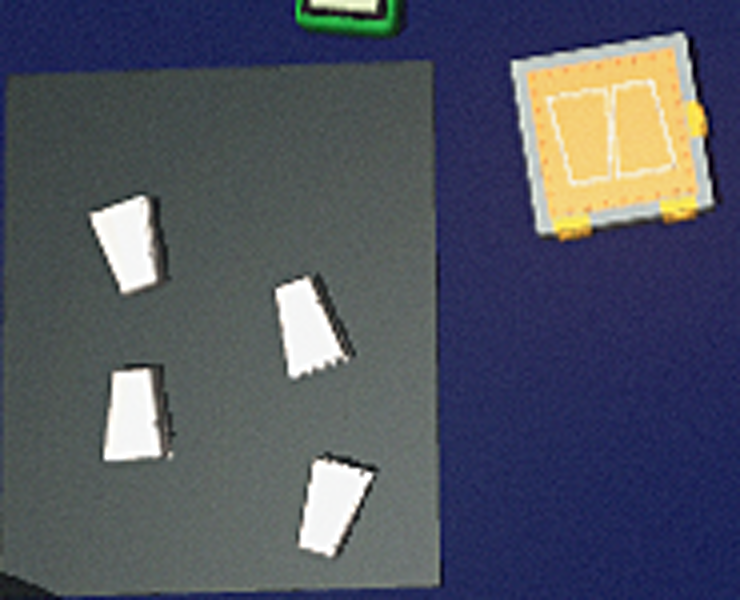

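View pics/c2.png

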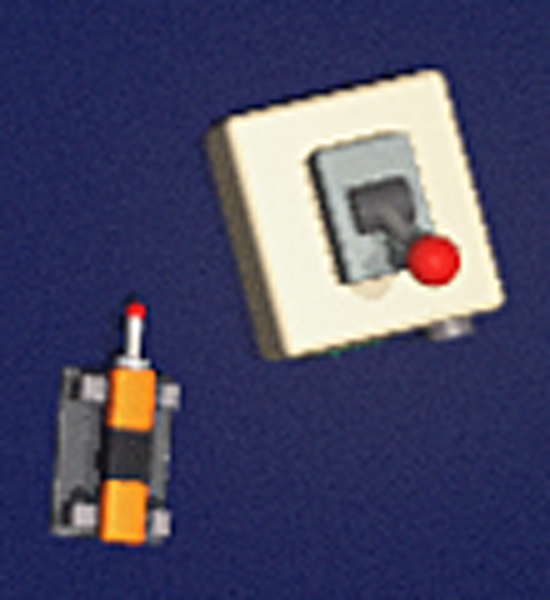

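View pics/c3.png

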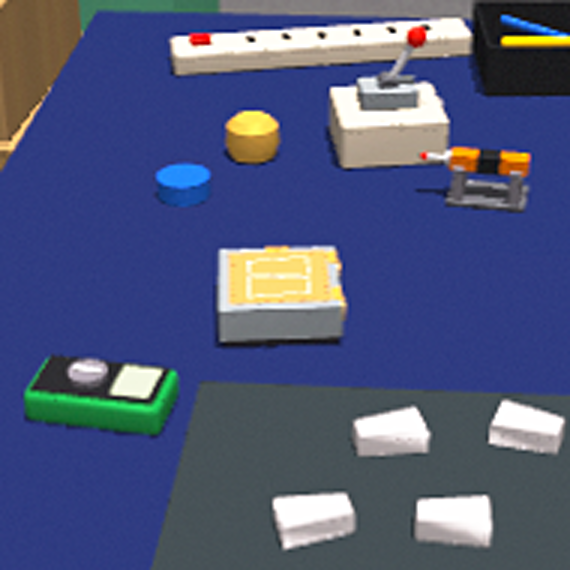

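```bash
cat > meas.py <<'E'
from h import *
def ang(v): return np.degrees(np.arctan2(v[1],v[0]))
def blobs(m,amin):
    cs,_=cv2.findContours(m.astype(np.uint8),cv2.RETR_EXTERNAL,cv2.CHAIN_APPROX_NONE)
    return [c.reshape(-1,2) for c in cs if cv2.contourArea(c)>amin]
def ingots(T,zt=24,thr=190,roi=None):
    g=T.min(2); m=np.zeros(g.shape,bool)
    x0,y0,x1,y1=roi or (160,165,270,298)
    m[y0:y1,x0:x1]=g[y0:y1,x0:x1]>thr
    out=[]
    for c in blobs(m,60):
        M=np.zeros(g.shape,np.uint8); cv2.drawContours(M,[c.reshape(-1,1,2)],-1,1,-1)
        ys,xs=np.nonzero(M); P=plane("top",np.c_[xs,ys],zt)[:,:2]
        mu=P.mean(0); w,V=np.linalg.eigh(np.cov((P-mu).T)); a=V[:,1]
        u=(P-mu)@a; v=(P-mu)@np.array([-a[1],a[0]])
        # wide dir: width grows with u?
        if v[u>5].std()<v[u<-5].std(): a=-a
        out.append((mu-2.12*a,ang(a),len(P),(xs.mean(),ys.mean()), 4*np.sqrt(3)*w[1]**.5/2))
    return out
def bed(T,S=None):
    hsv=cv2.cvtColor(T,cv2.COLOR_RGB2HSV)
    m=(hsv[:,:,0]>8)&(hsv[:,:,0]<25)&(hsv[:,:,1]>60)&(hsv[:,:,2]>150)
    mm=np.zeros(m.shape,bool); mm[150:220,280:345]=m[150:220,280:345]
    return hsv,mm
E
python3 - <<'E'
from meas import *
T=cv2.imread("pics/top0.png")[:,:,::-1].copy()
for i in ingots(T): print(np.round(i[0],1),round(i[1],1),i[2],np.round(i[3],1),round(i[4],1))
for thr in(120,160,220): print(thr,[(np.round(i[0],1),round(i[1],1),i[2]) for i in ingots(T,thr=thr)])
hsv=cv2.cvtColor(T,cv2.COLOR_RGB2HSV)
# bed full block mask: not blue
roi=(280,150,346,218)
x0,y0,x1,y1=roi; sub=hsv[y0:y1,x0:x1]; 
print(hsv[184,285:345:2].tolist())
E
```

```text
[365.9 204.3] -20.8 263 [242.2 275.6] 58.2
[430.7 337. ] 179.4 247 [192.5 254.1] 57.7
[486.6 220.2] -164.2 248 [235.9 231.8] 58.9
[545.3 340.7] 13.1 244 [191.2 210. ] 57.6
120 [(array([365.2, 204.1]), np.float64(-20.4), 281), (array([430.6, 336.8]), np.float64(179.7), 267), (array([486. , 219.9]), np.float64(-164.1), 283), (array([544.9, 340. ]), np.float64(13.5), 271)]
160 [(array([365.7, 204.2]), np.float64(-20.6), 268), (array([430.7, 336.9]), np.float64(179.4), 255), (array([486.7, 220.2]), np.float64(-165.2), 258), (array([545. , 340.3]), np.float64(14.3), 256)]
220 [(array([366. , 204.3]), np.float64(-22.9), 251), (array([430.3, 337.1]), np.float64(179.5), 234), (array([487. , 220.6]), np.float64(-165.1), 239), (array([545.1, 341. ]), np.float64(13.4), 229)]
[[121, 127, 92], [118, 125, 88], [119, 145, 81], [70, 7, 226], [90, 3, 198], [21, 137, 249], [21, 133, 245], [21, 28, 246], [22, 141, 246], [21, 131, 246], [22, 130, 246], [21, 126, 247], [21, 135, 245], [21, 114, 246], [23, 46, 246], [21, 135, 246], [20, 129, 245], [21, 126, 246], [20, 129, 246], [22, 129, 247], [21, 129, 246], [23, 60, 246], [21, 135, 245], [19, 138, 246], [21, 48, 218], [28, 22, 188], [122, 132, 54], [118, 133, 86], [120, 127, 88], [119, 123, 85]]
```

```bash
cat >> meas.py <<'E'
def rectfit(n,mask,z):
    c=max(blobs(mask,50),key=len)
    # subpixel: pixel centres of the filled region, in world plane
    M=np.zeros(mask.shape,np.uint8); cv2.drawContours(M,[c.reshape(-1,1,2)],-1,1,-1)
    ys,xs=np.nonzero(M); P=plane(n,np.c_[xs,ys],z)[:,:2]
    r=cv2.minAreaRect(P.astype(np.float32)); return r,P.mean(0),len(P)
E
python3 - <<'E'
from meas import *
for n,roi in(("top",(280,150,346,218)),("side",(262,195,325,240))):
    T=cv2.imread(f"pics/{n}0.png")[:,:,::-1].copy()
    hsv=cv2.cvtColor(T,cv2.COLOR_RGB2HSV); x0,y0,x1,y1=roi
    m=np.zeros(hsv.shape[:2],np.uint8)
    H=hsv[y0:y1,x0:x1]; 
    tan=((H[...,0]>12)&(H[...,0]<27)&(H[...,1]>70)&(H[...,2]>170)&(H[...,1]<170))|(H[...,1]<100)&(H[...,1]>24)&(H[...,2]>240)
    m[y0:y1,x0:x1]=tan; m=cv2.morphologyEx(m,cv2.MORPH_OPEN,np.ones((2,2)))
    r,mu,N=rectfit(n,m,45); print(n,"tan",r,mu,N,N and None)
    st=np.zeros_like(m); st[y0:y1,x0:x1]=(H[...,0]>15)&(H[...,0]<30)&(H[...,1]>170)&(H[...,2]>120)
    for c in blobs(st,3): print(" strip",np.round(c.mean(0),1),np.round(plane(n,[c.mean(0)],45),1),len(c))
    full=np.zeros_like(m); full[y0:y1,x0:x1]=~((H[...,0]>105)&(H[...,0]<130)&(H[...,1]>60))
    if n=="top":print("full",rectfit(n,full,45))
    v=T.copy(); v[m>0]=v[m>0]//2+[0,127,0]; v[st>0]=[255,0,0]; crop(v,x0,y0,x1,y1,9,f"m_{n}.png")
E
```

```text
top tan ((604.517822265625, 5.780330657958984), (102.13396453857422, 102.27410125732422), 7.255958080291748) [604.59712397   6.49647061] 1401 None
 strip [302.7 207.6] [[542.  37.  45.]] 19
 strip [329.2 202.7] [[552.9 -33.5  45. ]] 24
 strip [333.9 179.7] [[614.1 -47.9  45. ]] 23
full (((604.6510009765625, 6.929588317871094), (126.7377700805664, 125.28707885742188), 8.112968444824219), array([604.83877193,   8.34362618]), 2113)
side tan ((604.6531372070312, 12.772567749023438), (101.19620513916016, 102.10403442382812), 6.818780422210693) [604.59314944  14.46731962] 591 None
```

View pics/m_top.png

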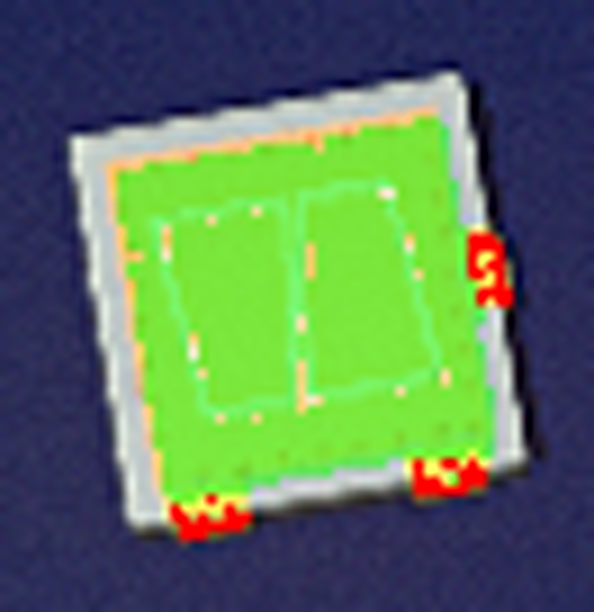

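View pics/m_side.png

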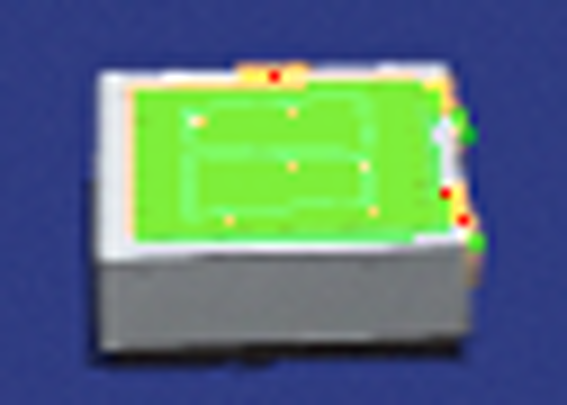

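```bash
cat >> meas.py <<'E'
def bedfit(T,n="top"):
    x0,y0,x1,y1=(280,150,346,218) if n=="top" else (262,195,325,240)
    hsv=cv2.cvtColor(T,cv2.COLOR_RGB2HSV); H=hsv[y0:y1,x0:x1]
    tan=(H[...,0]>8)&(H[...,0]<28)&(H[...,1]>70)&(H[...,2]>170)
    # fill, then drop thin pad strips by opening with symmetric 5x5
    m=np.zeros(hsv.shape[:2],np.uint8); m[y0:y1,x0:x1]=tan
    m=cv2.morphologyEx(m,cv2.MORPH_CLOSE,np.ones((3,3)))
    M=np.zeros_like(m)
    for c in blobs(m,100): cv2.drawContours(M,[c.reshape(-1,1,2)],-1,1,-1)
    M=cv2.morphologyEx(M,cv2.MORPH_OPEN,cv2.getStructuringElement(cv2.MORPH_ELLIPSE,(9,9)))
    return rectfit(n,M,45),M,m
E
python3 - <<'E'
from meas import *
for n in("top","side"):
    T=cv2.imread(f"pics/{n}0.png")[:,:,::-1].copy()
    r,M,m=bedfit(T,n); print(n,r)
    v=T.copy(); v[M>0]=v[M>0]//2+[0,127,0]
    x0,y0,x1,y1=(280,150,346,218) if n=="top" else (262,195,325,240)
    c=(604.6,7.); 
    crop(v,x0,y0,x1,y1,9,f"m_{n}2.png")
px=np.array([[72,138],[463,72],[525,465],[130,530]])/9+[279.56,149.56]
P=plane("top",px,45)[:,:2]; print(np.round(P,1),P.mean(0)); 
for i in range(4):
    d=P[(i+1)%4]-P[i]; print(round(np.linalg.norm(d),1),round(np.degrees(np.arctan2(d[1],d[0])),2))
E
```

```text
top (((602.0989379882812, 3.0884246826171875), (113.58800506591797, 111.48480987548828), 7.2700514793396), array([604.66726406,   7.87190348]), 1494)
side (((609.549072265625, 3.691497802734375), (98.70905303955078, 109.77093505859375), 7.604763507843018), array([609.57215789,   8.61404105]), 556)
[[658.6  75.1]
 [674.7 -42. ]
 [556.1 -56.7]
 [540.5  60.2]] [607.48720432   9.15338778]
118.3 -82.16
119.6 -172.96
117.9 97.59
119.0 7.21
```

View pics/m_top2.png

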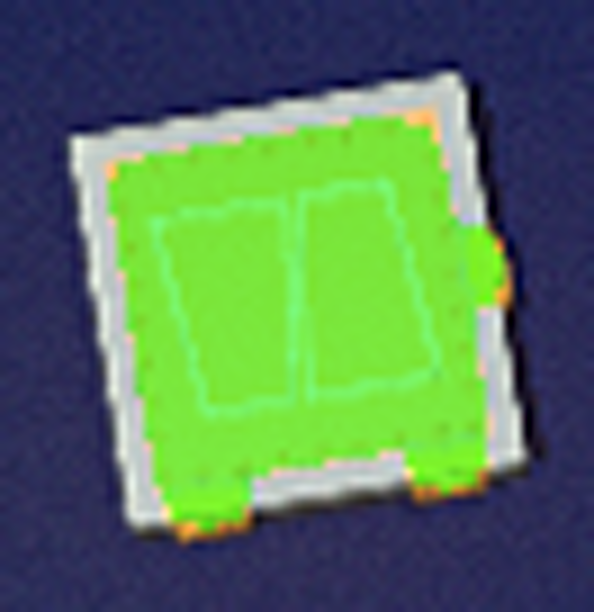

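View pics/m_side2.png

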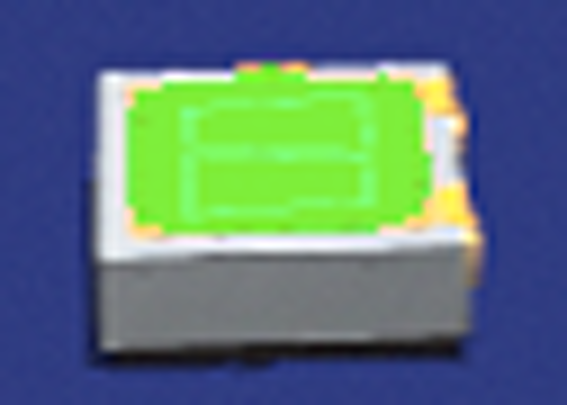

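```bash
cat >> meas.py <<'E'
def probe(T,n="top",roi=(400,225,440,285),z=57):
    x0,y0,x1,y1=roi
    hsv=cv2.cvtColor(T,cv2.COLOR_RGB2HSV); H=hsv[y0:y1,x0:x1]; res={}
    o=(H[...,0]>8)&(H[...,0]<24)&(H[...,1]>150)&(H[...,2]>110)
    r=((H[...,0]<6)|(H[...,0]>172))&(H[...,1]>140)&(H[...,2]>100)
    ys,xs=np.nonzero(o); ry,rx=np.nonzero(r)
    return np.c_[xs+x0,ys+y0],np.c_[rx+x0,ry+y0]
E
python3 - <<'E'
from meas import *
px=np.array([[98,75],[447,68],[478,240],[100,258]])/9+[261.56,194.56]
P=plane("side",px,45)[:,:2]; print(np.round(P,1),P.mean(0))
T=cv2.imread("pics/top0.png")[:,:,::-1].copy();S=cv2.imread("pics/side0.png")[:,:,::-1].copy()
o,r=probe(T); P=plane("top",o,57)[:,:2]; w,V=np.linalg.eigh(np.cov(P.T)); print("handle",len(o),P.mean(0),cv2.minAreaRect(P.astype(np.float32)),ang(V[:,1]))
R=plane("top",r,48)[:,:2]; print("ball",len(r),R.mean(0),r.mean(0)); d=R.mean(0)-P.mean(0); print(ang(d),np.linalg.norm(d))
print("seen handle ends", )
so,sr=probe(S,"side",(336,160,385,192)); print("side",so.mean(0),sr.mean(0),len(so),len(sr))
print(tri([sr.mean(0)],[r.mean(0)]),tri([so.mean(0)],[o.mean(0)]))
# timer ball
for n,I,roi in(("top",T,(470,210,495,235)),("side",S,(330,125,348,140))):
    _,b=probe(I,n,roi); print(n,"tball",b.mean(0),len(b))
    if n=="top": tb=b.mean(0)
print(tri([b.mean(0)],[tb]),proj("side",[[600,9,45]]))
# timer box
H=cv2.cvtColor(T,cv2.COLOR_RGB2HSV); m=np.zeros(H.shape[:2],bool); s=H[180:245,435:500]; m[180:245,435:500]=~((s[...,0]>105)&(s[...,0]<130)&(s[...,1]>60))
print(rectfit("top",m,60))
E
python3 - <<'E'
from scipy.spatial.transform import Rotation as R
r=R.from_quat([ 0.57356924,  0.41341676, -0.41462095, -0.57288251]); print(r.as_matrix().round(3))
E
```

```text
[[676.3 -40.7]
 [557.  -54. ]
 [538.9  58.7]
 [659.1  78.2]] [607.83065025  10.57517738]
handle 207 [ 393.97502052 -263.70696525] ((393.3674011230469, -263.6563720703125), (21.945751190185547, 87.7672348022461), 83.1754379272461) 172.97473848073423
ball 10 [ 456.46256784 -272.92375234] [421.8 236.3]
-8.39051381433589 63.16361875084102
seen handle ends
side [362.90983607 173.18852459] [340.5 171.5] 122 4
[[ 463.73418781 -273.22433217   47.18706796   14.71246874]] [[ 3.93723772e+02 -2.65366633e+02  4.75784494e+01  1.85970292e-01]]
top tball [481.11904762 221.66666667] 84
side tball [338.54285714 131.77142857] 35
[[ 4.83033553e+02 -4.00204166e+02  1.44878931e+02  4.32349422e-01]] [[295.41394533 211.86326977]]
(((510.2177429199219, -387.8307189941406), (138.38438415527344, 132.60743713378906), 11.136009216308594), array([ 512.4099246 , -387.80173379]), 2567)
[[ 0.314 -0.001 -0.949]
 [ 0.949 -0.002  0.314]
 [-0.002 -1.     0.   ]]
```

```bash
python3 -m inch '[[25.4,-29.3,0,-8],[25.4,-29.3,0,-8],[25.4,-29.3,0,-8],[25.4,-29.3,0,-8],[25.4,-29.3,0,-8],[25.4,-29.3,0,-8],[25.4,-29.3,0,-8],[25.4,-29.3,0,-8],[25.4,-29.3,0,-8],[25.4,-29.3,0,-8],[0,-40,0,-8],[0,-40,0,-8],[0,-40,0,-8],[0,-40,0,-8],[0,-40,0,-8],[0,-40,0,-8],[0,-40,0,-8],[0,-40,0,-8],[0,-40,0,-8],[0,-40,0,-8]]' 87 20
python3 -m inch '[[-11.3,-32.7,0,-1.74],[-11.3,-32.7,0,-1.74],[-11.3,-32.7,0,-1.74],[-11.3,-32.7,0,-1.74],[-11.3,-32.7,0,-1.74],[0,0,-20,0],[0,0,-30,0],[0,0,-30,0],[0,0,-20,0],[0,0,0,0],[0,0,0,0],[0,0,0,0]]'
cat > st.py <<'E'
from h import *
from scipy.spatial.transform import Rotation as R
s=ctrl.sense(); m=R.from_quat(s["orientation"]).as_matrix()
print("t%.2f"%s["t"],"pos",s["ee_pos"].round(2),"jaw%.2f"%np.degrees(np.arctan2(m[1,0],m[0,0])),"app",m[:,1].round(3),"F",s["wrist_force"].round(2),"w%.1f"%s["gripper_width"],"j",s["joint_pos"].round(2))
E
python3 st.py
```

```text
t: 2.1
ee_pos: [450.0, -101.2, 222.3]
orientation: [0.506, -0.494, 0.494, -0.506]
wrist_force: [0.9, -0.1, -1.4]
gripper_width: 87.2
t: 3.3
ee_pos: [394.8, -263.9, 124.0]
orientation: [0.468, -0.529, 0.53, -0.469]
wrist_force: [0.4, 0.2, -0.3]
gripper_width: 87.3
t3.30 pos [ 394.8  -263.9   124.04] jaw-97.02 app [ 0.002 -0.002 -1.   ] F [ 0.45  0.17 -0.27] w87.3 j [-0.76 -0.05  2.01  0.    1.18  0.94]
```

```bash
python3 - <<'E'
from meas import *
T,_=get_image("top");S,_=get_image("side")
a=cv2.resize(T[170:300,350:510],None,fx=3,fy=3);b=cv2.resize(S[80:210,300:460],None,fx=3,fy=3)
a=np.vstack([a,b])[:, :, ::-1]; cv2.imwrite("pics/g1.png",cv2.resize(a,None,fx=.75,fy=.75))
E
```

```text
(no output)
```

View pics/g1.png

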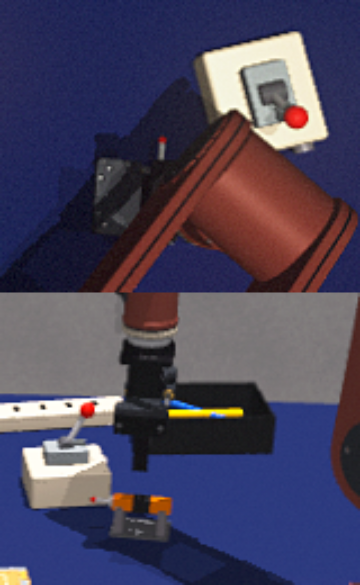

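The side view shows the fingers straight above the black grip band, so I'll descend and grip.

```bash
python3 -m inch '[[0,0,-30,0],[0,0,-25,0],[0,0,-20,0],[0,0,-12,0],[0,0,-6,0],[0,0,0,0],[0,0,0,0]]'; python3 st.py;python3 -m inch '[[0,0,0,0],[0,0,0,0],[0,0,0,0],[0,0,0,0],[0,0,0,0],[0,0,0,0],[0,0,0,0],[0,0,0,0]]' 10 20; python3 st.py
```

```text
t: 4.1
ee_pos: [394.7, -263.8, 30.5]
orientation: [0.468, -0.529, 0.53, -0.469]
wrist_force: [0.5, -0.5, -0.1]
gripper_width: 86.9
t4.10 pos [ 394.66 -263.83   30.53] jaw-97.02 app [ 0.001 -0.001 -1.   ] F [ 0.48 -0.54 -0.09] w86.9 j [-0.76  0.1   2.06 -0.    0.98  0.94]
t: 4.9
ee_pos: [394.0, -263.2, 29.5]
orientation: [-0.468, 0.53, -0.53, 0.468]
wrist_force: [0.1, -0.2, 0.8]
gripper_width: 30.9
t4.90 pos [ 393.98 -263.17   29.51] jaw-97.02 app [-0.  0. -1.] F [ 0.14 -0.16  0.77] w30.9 j [-0.76  0.1   2.06  0.    0.98  0.94]
```

```bash
python3 -m inch '[[0,0,0,0],[0,0,0,0],[0,0,0,0],[0,0,0,0]]'; python3 st.py; python3 -m inch '[[0,0,0,0],[0,0,0,0],[0,0,20,0],[0,0,40,0],[0,0,0,0],[0,0,0,0]]'; python3 st.py
python3 - <<'E'
from meas import *
S,_=get_image("side");T,_=get_image("top"); crop(S,310,90,420,200,5,"g2.png"); crop(T,370,190,450,300,5,"g3.png")
E
```

```text
t: 5.3
ee_pos: [394.0, -263.2, 29.5]
orientation: [0.468, -0.53, 0.53, -0.468]
wrist_force: [-0.0, -1.0, -0.3]
gripper_width: 21.9
t5.30 pos [ 393.99 -263.24   29.52] jaw-97.02 app [ 0. -0. -1.] F [-0.02 -0.98 -0.35] w21.9 j [-0.76  0.1   2.06 -0.    0.98  0.94]
t: 5.9
ee_pos: [394.5, -263.6, 90.2]
orientation: [0.468, -0.529, 0.53, -0.469]
wrist_force: [0.2, 0.4, -1.4]
gripper_width: 22.0
t5.90 pos [ 394.49 -263.63   90.22] jaw-97.02 app [ 0.002 -0.001 -1.   ] F [ 0.24  0.45 -1.42] w22.0 j [-0.76 -0.    2.03  0.    1.11  0.94]
```

View pics/g2.png

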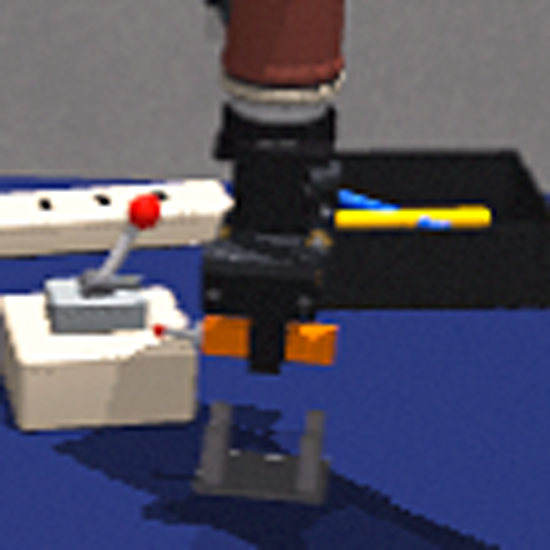

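View pics/g3.png

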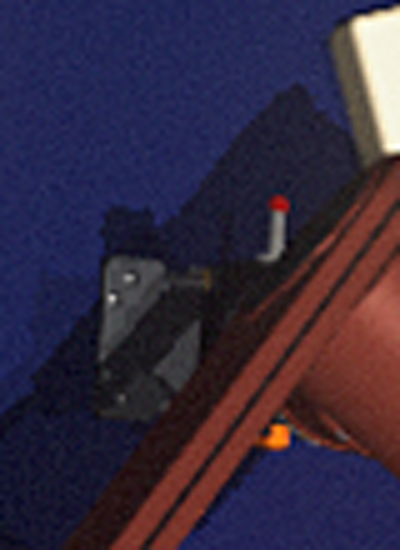

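```bash
python3 - <<'E'
from h import *
print(plane("top",[[425.6,230.2]],106.5),tri([[341.4,155.6]],[[425.6,230.2]]))
c,s=np.cos(np.radians(-7)),np.sin(np.radians(-7)); print("pred",394.5+75*c,-263.6+75*s)
a=np.radians(7.4);X=np.array([np.cos(a),np.sin(a)]);Y=np.array([-X[1],X[0]]);B=np.array([607.6,9.3])
for n,p in(("L",B-143*X+36*Y),("R",B-143*X-36*Y),("S",B-143*Y)): print(n,p.round(1))
E
```

```text
[[ 468.66039345 -272.41592257  106.5       ]] [[ 469.04818986 -272.07733332  108.32910534    0.98010571]]
pred 468.9409613730991 -272.74020075538607
L [461.2  26.6]
R [470.4 -44.8]
S [ 626.  -132.5]
```

```bash
python3 -m inch '[[5.9,36,0,1.8],[5.9,36,0,1.8],[5.9,36,0,1.8],[5.9,36,0,1.8],[5.9,36,0,1.8],[5.9,36,0,1.8],[5.9,36,0,1.8],[5.6,35.6,0,1.8],[0,0,-30,0],[0,0,-30,0],[0,0,-15,0],[0,0,-5,0],[0,0,0,0],[0,0,0,0]]'; python3 st.py
python3 - <<'E'
from meas import *
S,_=get_image("side");T,_=get_image("top"); crop(S,250,160,360,250,5,"g4.png"); crop(T,270,150,360,270,5,"g5.png")
E
```

```text
t: 7.4
ee_pos: [441.1, 24.3, 9.8]
orientation: [-0.531, 0.467, -0.467, 0.531]
wrist_force: [0.4, -0.2, -1.1]
gripper_width: 21.9
t7.40 pos [441.15  24.28   9.82] jaw-82.64 app [ 0.  0. -1.] F [ 0.4  -0.18 -1.13] w21.9 j [-0.12  0.07  2.15  0.    0.93  1.32]
```

View pics/g4.png

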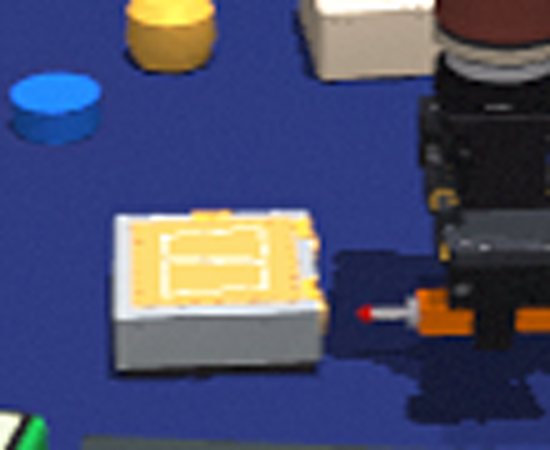

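View pics/g5.png

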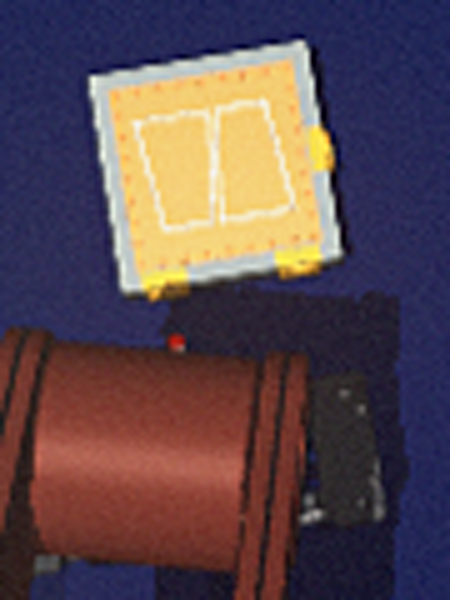

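```bash
python3 -m inch '[[4,0.5,0,0],[4,0.5,0,0],[4,0.5,0,0],[2,0.3,0,0],[0,0,0,0]]'; for i in 1 2 3 4 5 6 7; do  python3 -m inch '[[1,0.1,0,0],[0,0,0,0]]' >/dev/null; python3 st.py; done
```

```text
t: 8.0
ee_pos: [455.4, 26.2, 9.7]
orientation: [-0.531, 0.467, -0.467, 0.531]
wrist_force: [-0.9, -0.6, -1.8]
gripper_width: 21.8
t8.20 pos [455.83  26.32   9.46] jaw-82.62 app [-0.  0. -1.] F [-0.28  0.17 -2.78] w21.5 j [-0.12  0.1   2.11  0.    0.93  1.33]
t8.40 pos [456.94  26.4    9.54] jaw-82.63 app [ 0.  0. -1.] F [ 0.2   0.12 -1.5 ] w21.7 j [-0.11  0.1   2.11  0.    0.93  1.33]
t8.60 pos [458.02  26.5    9.59] jaw-82.62 app [ 0. -0. -1.] F [-0.13  0.03 -1.44] w21.7 j [-0.11  0.1   2.1   0.    0.93  1.33]
t8.80 pos [459.04  26.62   9.58] jaw-82.63 app [ 0.  0. -1.] F [-0.32 -0.33 -0.98] w21.6 j [-0.11  0.11  2.1   0.    0.93  1.33]
t9.00 pos [460.01  26.7    9.56] jaw-82.62 app [ 0.  0. -1.] F [-0.23  0.44 -1.99] w21.7 j [-0.11  0.11  2.1   0.    0.93  1.33]
t9.20 pos [461.02  26.8    9.56] jaw-82.62 app [ 0. -0. -1.] F [-0.23 -0.08 -2.02] w21.7 j [-0.11  0.11  2.1  -0.    0.93  1.33]
t9.40 pos [461.95  26.91   9.53] jaw-82.62 app [-0. -0. -1.] F [-0.19  0.14 -1.93] w22.0 j [-0.11  0.11  2.09 -0.    0.93  1.33]
```

```bash
for i in 1 2 3 4 5; do  python3 -m inch '[[1,0.1,0,0],[0,0,0,0]]' >/dev/null; python3 st.py; done
python3 - <<'E'
from meas import *
S,_=get_image("side");T,_=get_image("top"); crop(S,290,190,360,240,8,"g6.png"); crop(T,290,180,330,230,10,"g7.png")
E
```

```text
t9.60 pos [462.86  27.01   9.51] jaw-82.62 app [-0.  0. -1.] F [-1.27  0.12 -0.69] w21.7 j [-0.11  0.12  2.09 -0.    0.93  1.33]
t9.80 pos [463.76  27.14   9.46] jaw-82.62 app [-0.  0. -1.] F [-1.41 -0.37 -2.1 ] w22.2 j [-0.11  0.12  2.09 -0.    0.93  1.33]
t10.00 pos [464.73  27.22   9.44] jaw-82.62 app [-0.  0. -1.] F [-1.12  1.39 -1.39] w22.0 j [-0.11  0.12  2.09 -0.    0.93  1.33]
t10.20 pos [465.72  27.33   9.45] jaw-82.62 app [-0.  0. -1.] F [-2.13  0.72 -1.68] w21.8 j [-0.11  0.12  2.08 -0.    0.94  1.33]
t10.40 pos [466.68  27.45   9.41] jaw-82.62 app [-0.001  0.    -1.   ] F [-2.38  0.15 -1.1 ] w21.8 j [-0.11  0.13  2.08 -0.    0.94  1.33]
```

View pics/g6.png

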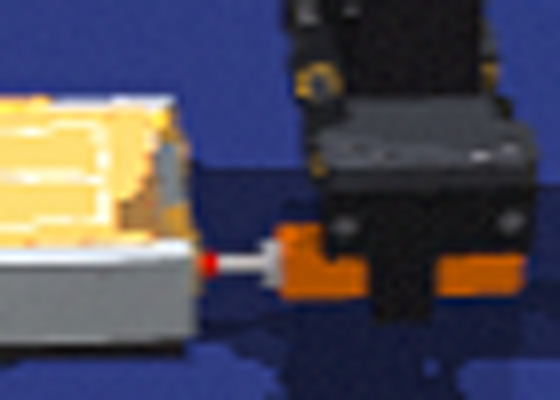

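View pics/g7.png

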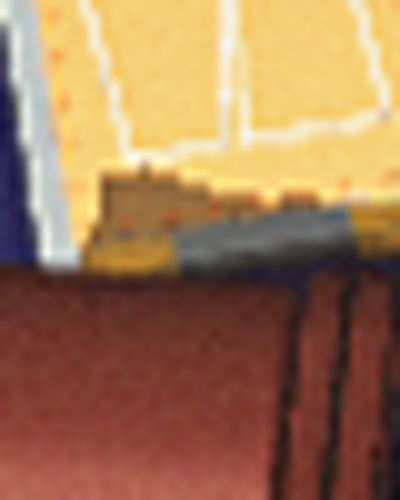

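```bash
python3 -m inch '[[-2,-0.3,0,0],[-4,-0.5,0,0],[-6,-0.8,0,0],[-6,-0.8,0,0],[-6,-0.8,0,0],[1.6,-12,0,0],[2,-16,0,0],[2,-16,0,0],[2,-16,0,0],[1.7,-11.4,0,0],[0,0,0,0],[0,0,0,0]]'; python3 st.py
python3 -m inch '[[4,0.5,0,0],[4,0.5,0,0],[4,0.5,0,0],[4,0.5,0,0],[0,0,0,0],[0,0,0,0]]' >/dev/null; python3 st.py; for i in 1 2 3 4 ; do  python3 -m inch '[[1,0.1,0,0],[1,0.1,0,0],[0,0,0,0]]' >/dev/null; python3 st.py; done
```

```text
t: 11.7
ee_pos: [452.1, -47.4, 9.5]
orientation: [-0.531, 0.467, -0.467, 0.531]
wrist_force: [-0.2, -0.1, -1.9]
gripper_width: 21.9
t11.70 pos [452.1  -47.4    9.47] jaw-82.69 app [-0.  0. -1.] F [-0.15 -0.07 -1.9 ] w21.9 j [-0.28  0.1   2.11  0.    0.93  1.16]
t12.30 pos [468.18 -45.01   9.43] jaw-82.60 app [-0.  0. -1.] F [ 0.36 -0.12 -1.75] w22.2 j [-0.26  0.13  2.07  0.    0.94  1.18]
t12.60 pos [470.29 -45.02   9.59] jaw-82.63 app [ 0. -0. -1.] F [-0.45  0.   -1.9 ] w21.7 j [-0.26  0.14  2.07  0.    0.94  1.18]
t12.90 pos [472.21 -44.81   9.54] jaw-82.62 app [-0.  0. -1.] F [-0.15 -0.03 -1.75] w21.9 j [-0.26  0.14  2.06 -0.    0.94  1.18]
t13.20 pos [474.04 -44.56   9.44] jaw-82.62 app [-0.  0. -1.] F [-0.25  0.82 -0.99] w22.0 j [-0.26  0.14  2.06 -0.    0.94  1.18]
t13.50 pos [475.99 -44.35   9.42] jaw-82.62 app [-0.001  0.    -1.   ] F [-2.09  0.12 -2.08] w22.0 j [-0.26  0.15  2.05 -0.    0.94  1.18]
```

```bash
python3 - <<'E'
from meas import *
S,_=get_image("side");T,_=get_image("top"); crop(S,280,180,360,240,7,"g8.png"); crop(T,290,170,360,230,7,"g9.png")
E
python3 st.py
```

```text
t13.60 pos [475.92 -44.35   9.4 ] jaw-82.62 app [-0.001  0.    -1.   ] F [-1.06 -0.04 -1.23] w22.0 j [-0.26  0.15  2.05 -0.    0.94  1.18]
```

View pics/g8.png

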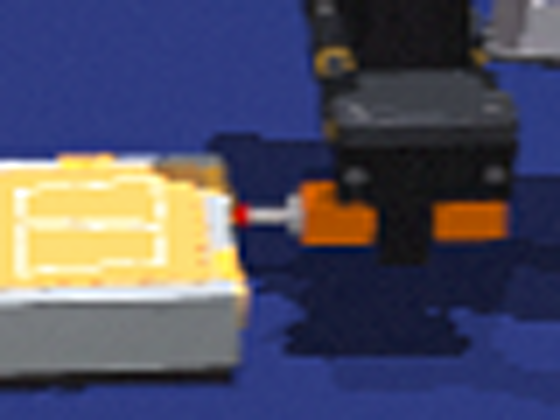

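View pics/g9.png

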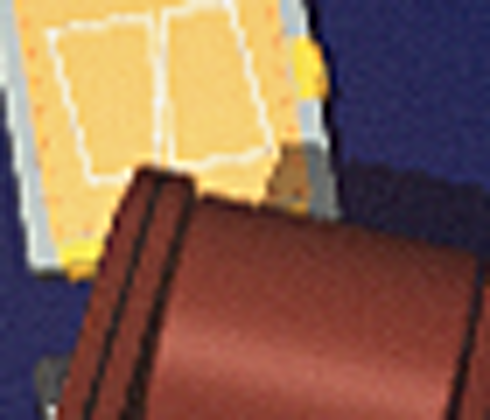

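```bash
python3 -m inch '[[1,0.1,0,0],[0,0,0,0],[0,0,0,0]]' >/dev/null; python3 st.py; for i in 1 2 3; do python3 -m inch '[[0,0,0,0]]'>/dev/null; python3 st.py; done
```

```text
t13.90 pos [476.94 -44.25   9.4 ] jaw-82.62 app [-0.001  0.    -1.   ] F [-3.86  0.7  -0.69] w21.7 j [-0.26  0.15  2.05 -0.    0.94  1.18]
t14.00 pos [476.98 -44.25   9.44] jaw-82.62 app [-0.  0. -1.] F [-2.51 -0.39 -1.25] w21.8 j [-0.26  0.15  2.05 -0.    0.94  1.18]
t14.10 pos [477.01 -44.24   9.46] jaw-82.62 app [-0.  0. -1.] F [-2.73 -0.82 -0.84] w21.7 j [-0.26  0.15  2.05 -0.    0.94  1.18]
t14.20 pos [477.07 -44.25   9.48] jaw-82.62 app [-0.  0. -1.] F [-3.43  0.9  -1.45] w21.4 j [-0.26  0.15  2.05  0.    0.94  1.18]
```

```bash
python3 -m inch '[[-4,-0.5,0,0],[-8,-1,0,0],[-9,-1.2,0,0],[-9,-1.2,0,0],[0,0,30,0],[0,0,30,0],[16.6,-9.5,0,8.2],[16.6,-9.5,0,8.2],[16.6,-9.5,0,8.2],[16.6,-9.5,0,8.2],[16.6,-9.5,0,8.2],[16.6,-9.5,0,8.2],[16.6,-9.5,0,8.2],[16.6,-9.5,0,8.2],[16.6,-9.5,0,8.2],[16.6,-9.5,0,8.2],[16.3,-9.3,0,8],[0,0,0,0],[0,0,0,0]]'; python3 st.py
python3 - <<'E'
from meas import *
S,_=get_image("side");T,_=get_image("top"); crop(S,200,120,360,250,4,"g10.png"); crop(T,280,130,420,230,5,"g11.png")
E
```

```text
t: 16.1
ee_pos: [628.6, -152.4, 69.2]
orientation: [-0.706, -0.044, 0.044, 0.706]
wrist_force: [0.4, 1.1, -1.9]
gripper_width: 21.8
t16.10 pos [ 628.64 -152.43   69.22] jaw7.16 app [-0.001  0.    -1.   ] F [ 0.38  1.07 -1.95] w21.8 j [-0.36  0.42  1.58  0.    1.14 -0.48]
```

View pics/g10.png

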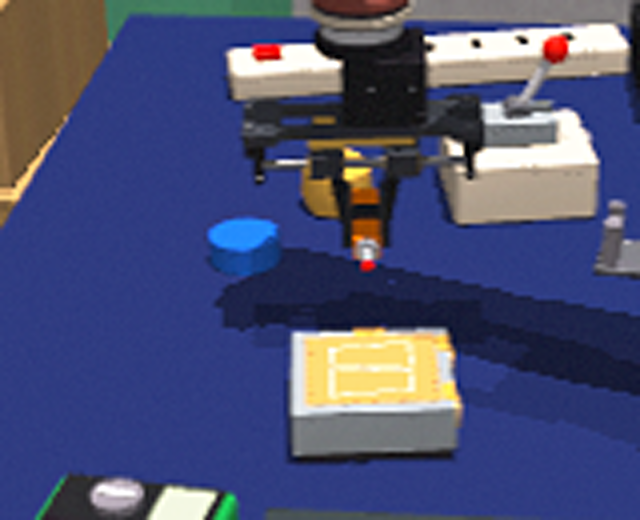

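View pics/g11.png

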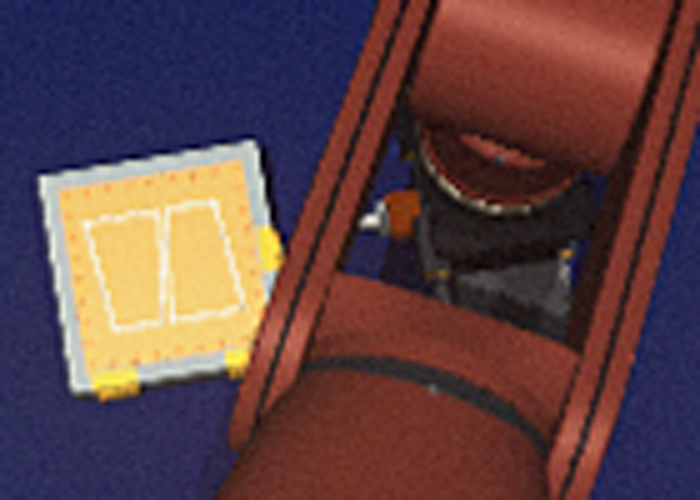

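```bash
python3 -m inch '[[0.7,0,-25,0],[0,0,-25,0],[0,0,-10,0],[0,0,0,0],[-0.5,4,0,0],[-0.5,4,0,0],[-0.5,4,0,0],[-0.5,4,0,0],[0,0,0,0],[0,0,0,0]]'; python3 st.py; for i in 1 2 3 4; do  python3 -m inch '[[-0.1,1,0,0],[-0.1,1,0,0],[0,0,0,0]]' >/dev/null; python3 st.py; done
```

```text
t: 17.2
ee_pos: [628.3, -136.4, 9.8]
orientation: [0.706, 0.046, -0.046, -0.706]
wrist_force: [-0.2, -0.0, -1.8]
gripper_width: 21.6
t17.20 pos [ 628.32 -136.35    9.8 ] jaw7.40 app [ 0. -0. -1.] F [-0.24 -0.03 -1.75] w21.6 j [-0.34  0.49  1.62 -0.    1.04 -0.47]
t17.50 pos [ 627.87 -134.45    9.42] jaw7.37 app [-0.  0. -1.] F [-0.38 -0.81 -2.01] w22.0 j [-0.33  0.49  1.62  0.    1.04 -0.46]
t17.80 pos [ 627.72 -132.34    9.47] jaw7.38 app [-0.  0. -1.] F [ 0.51  0.48 -1.2 ] w21.9 j [-0.33  0.48  1.62  0.    1.04 -0.46]
t18.10 pos [ 627.61 -130.39    9.57] jaw7.39 app [ 0. -0. -1.] F [ 0.44 -0.39 -1.57] w21.7 j [-0.33  0.48  1.62 -0.    1.04 -0.46]
t18.40 pos [ 627.42 -128.55    9.57] jaw7.38 app [ 0. -0. -1.] F [ 0.22 -1.02 -1.04] w21.7 j [-0.33  0.48  1.62 -0.    1.04 -0.45]
```

```bash
python3 - <<'E'
from meas import *
S,_=get_image("side"); crop(S,230,140,350,240,6,"g12.png")
E
python3 st.py
```

```text
t18.45 pos [ 627.41 -128.59    9.59] jaw7.38 app [ 0. -0. -1.] F [ 0.1  -1.08 -1.67] w22.2 j [-0.33  0.48  1.62 -0.    1.04 -0.45]
```

View pics/g12.png

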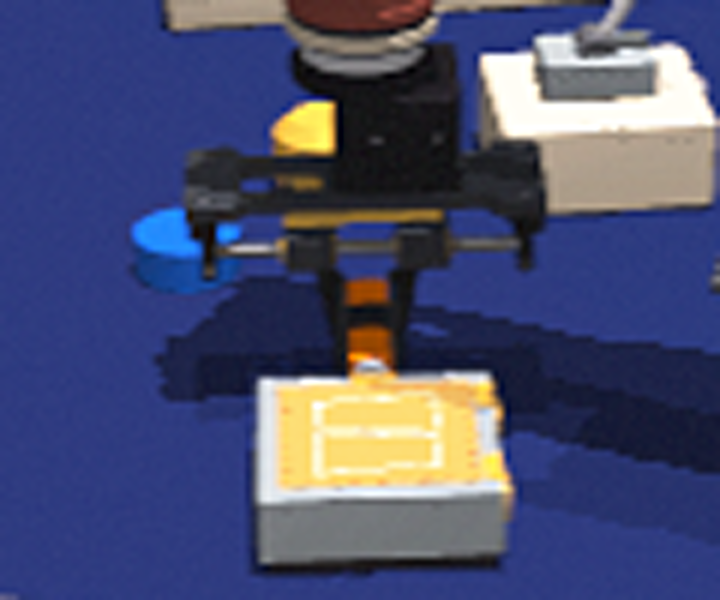

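The probe lines up with the brass strip on the side pad. The force is only about 1 N so far, so I'll press a bit further.

```bash
for i in 1 2 3; do python3 -m inch '[[-0.1,1,0,0],[0,0,0,0]]'>/dev/null; python3 st.py;done;  python3 -m inch '[[0,0,0,0]]'>/dev/null; python3 st.py;  python3 -m inch '[[0,0,0,0]]'>/dev/null; python3 st.py
```

```text
t18.65 pos [ 627.3  -127.59    9.58] jaw7.38 app [ 0. -0. -1.] F [ 0.1  -1.13 -1.65] w21.9 j [-0.32  0.48  1.62 -0.    1.04 -0.45]
t18.85 pos [ 627.18 -126.56    9.56] jaw7.38 app [ 0. -0. -1.] F [ 0.84 -2.56 -1.84] w21.5 j [-0.32  0.48  1.62 -0.    1.04 -0.45]
t19.05 pos [ 627.06 -125.56    9.54] jaw7.38 app [-0. -0. -1.] F [-0.94 -1.9  -1.4 ] w22.3 j [-0.32  0.48  1.63 -0.    1.04 -0.45]
t19.15 pos [ 627.12 -125.59    9.57] jaw7.38 app [ 0. -0. -1.] F [ 0.04 -1.91 -1.2 ] w21.9 j [-0.32  0.48  1.63 -0.    1.04 -0.45]
t19.25 pos [ 627.11 -125.59    9.58] jaw7.38 app [ 0. -0. -1.] F [ 0.27 -2.36 -1.62] w21.7 j [-0.32  0.48  1.63 -0.    1.04 -0.45]
```

```bash
python3 -m inch '[[0.5,-4,0,0],[1,-8,0,0],[1.6,-12.4,0,0],[0,0,30,0],[0,0,30,0],[0,0,20,0],[-18.1,-8.7,0,-8.03],[-18.1,-8.7,0,-8.03],[-18.1,-8.7,0,-8.03],[-18.1,-8.7,0,-8.03],[-18.1,-8.7,0,-8.03],[-18.1,-8.7,0,-8.03],[-18.1,-8.7,0,-8.03],[-18.1,-8.7,0,-8.03],[-18.1,-8.7,0,-8.03],[-18.1,-8.7,0,-8.03],[-18.1,-8.7,0,-8.03],[-18.1,-8.7,0,-8.03],[-18.1,-8.7,0,-8.03]]';  python3 -m inch '[[0,0,0,0],[0,0,0,0],[0,0,0,0]]'; python3 st.py
```

```text
t: 21.15
ee_pos: [394.1, -264.0, 89.8]
orientation: [0.467, -0.531, 0.531, -0.467]
wrist_force: [0.8, 0.5, -0.9]
gripper_width: 21.8
t: 21.45
ee_pos: [395.5, -263.2, 89.8]
orientation: [0.469, -0.529, 0.529, -0.469]
wrist_force: [0.8, -0.2, -2.1]
gripper_width: 21.8
t21.45 pos [ 395.5  -263.2    89.81] jaw-96.91 app [ 0.001 -0.    -1.   ] F [ 0.8  -0.18 -2.09] w21.8 j [-0.75  0.    2.03  0.    1.11  0.94]
```

```bash
python3 -m inch '[[-1,0,-20,0],[0,0,-20,0],[0,0,-10,0],[0,0,-5,0],[0,0,-3,0],[0,0,0,0],[0,0,0,0]]'; python3 st.py
python3 - <<'E'
from meas import *
S,_=get_image("side"); crop(S,320,130,400,200,7,"g13.png")
E
```

```text
t: 22.15
ee_pos: [394.4, -263.4, 32.2]
orientation: [0.468, -0.529, 0.53, -0.469]
wrist_force: [0.2, 0.1, -0.9]
gripper_width: 21.6
t22.15 pos [ 394.43 -263.39   32.22] jaw-97.00 app [ 0.001 -0.001 -1.   ] F [ 0.2   0.14 -0.9 ] w21.6 j [-0.76  0.1   2.06  0.    0.99  0.94]
```

View pics/g13.png

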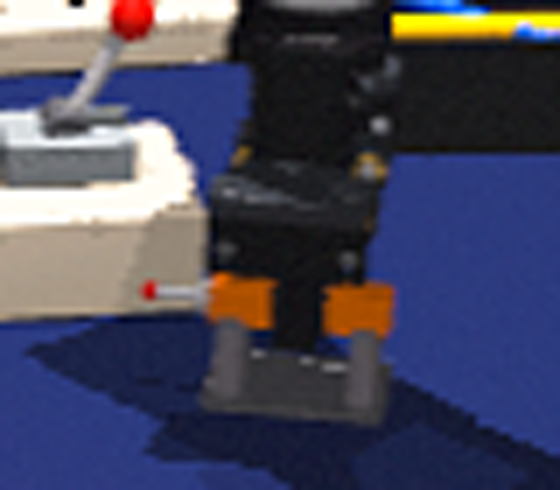

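```bash
python3 -m inch '[[0,0,-1.5,0],[0,0,-1,0],[0,0,0,0],[0,0,0,0]]'; python3 st.py; python3 -m inch '[[0,0,0,0],[0,0,0,0],[0,0,0,0],[0,0,0,0],[0,0,0,0],[0,0,0,0],[0,0,0,0],[0,0,0,0]]' 80; python3 st.py
```

```text
t: 22.6
ee_pos: [394.1, -263.3, 29.5]
orientation: [0.468, -0.529, 0.53, -0.468]
wrist_force: [-0.8, 0.7, 4.1]
gripper_width: 21.8
t22.60 pos [ 394.13 -263.28   29.51] jaw-97.02 app [ 0.001 -0.    -1.   ] F [-0.81  0.67  4.05] w21.8 j [-0.76  0.1   2.06 -0.    0.98  0.94]
t: 23.4
ee_pos: [393.9, -263.0, 29.0]
orientation: [-0.468, 0.53, -0.53, 0.468]
wrist_force: [-0.4, 0.0, 0.1]
gripper_width: 76.1
t23.40 pos [ 393.89 -262.99   29.02] jaw-97.01 app [ 0.  0. -1.] F [-0.36  0.03  0.05] w76.1 j [-0.76  0.1   2.06  0.    0.98  0.94]
```

```bash
python3 -m inch '[[0,0,10,0],[0,0,30,0],[0,0,40,0],[0,0,40,0],[0,0,40,0],[8,37.6,0,8],[8,37.6,0,8],[8,37.6,0,8],[8,37.6,0,8],[8,37.6,0,8],[8,37.6,0,8],[8,37.6,0,8],[0,0,0,0]]' 80 40; python3 - <<'E'
from meas import *
S,_=get_image("side");T,_=get_image("top"); crop(S,200,120,400,320,3,"p1.png"); crop(T,160,150,460,310,2.6,"p2.png")
cv2.imwrite("pics/top1.png",T[:,:,::-1])
for i in ingots(T): print(np.round(i[0],1),round(i[1],1),i[2],np.round(i[3],1),round(i[4],1))
print(plane("top",[[312.36,182.45]],45))
E
```

```text
t: 24.7
ee_pos: [450.3, 4.0, 189.9]
orientation: [-0.663, 0.245, -0.245, 0.664]
wrist_force: [-0.9, -0.6, 0.4]
gripper_width: 80.2
[365.7 204.3] -21.4 261 [242.2 275.7] 57.9
[430.7 337. ] 179.4 247 [192.5 254.1] 57.7
[486.6 220.3] -164.2 247 [235.9 231.8] 59.0
[545.2 340.6] 13.3 243 [191.3 210.1] 57.3
[[608.7036553    9.75036494  45.        ]]
```

View pics/p1.png

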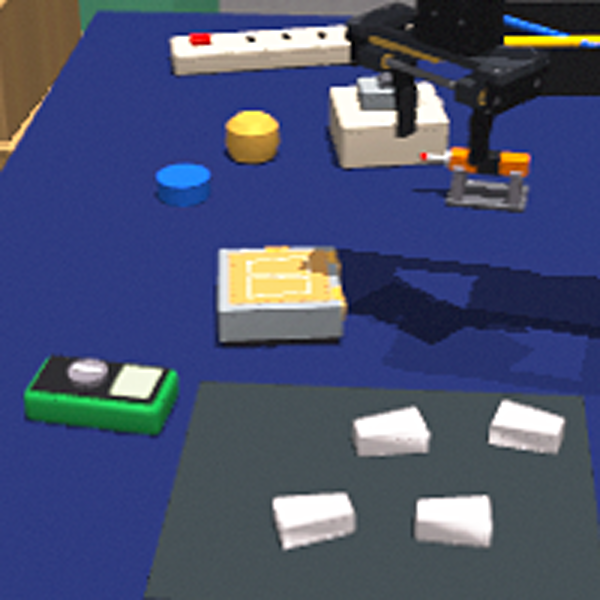

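View pics/p2.png

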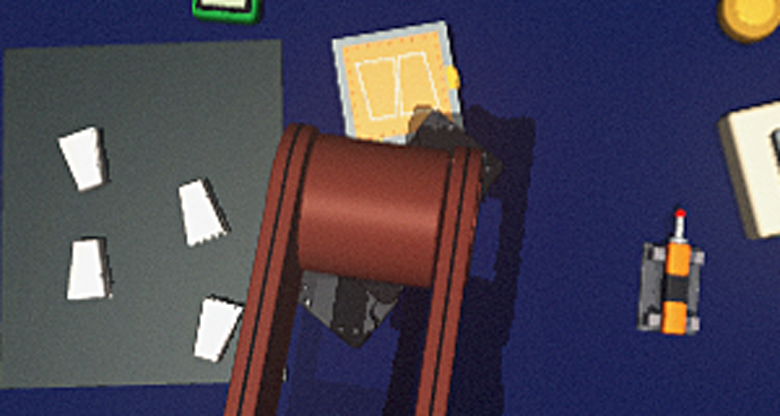

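```bash
python3 st.py
```

```text
t24.80 pos [449.94   0.76 189.63] jaw-40.94 app [ 0.001 -0.001 -1.   ] F [ 0.01  0.63 -0.14] w79.8 j [-0.17 -0.19  2.   -0.    1.33  0.54]
```

```bash
python3 -m inch '[[10.6,37.8,0,6],[10.6,37.8,0,6],[10.6,37.8,0,6],[10.6,37.8,0,6],[10.6,37.8,0,6],[10.6,37.8,0,6],[10.6,37.8,0,6],[10.6,37.8,0,6],[10.4,37.4,0,6.3],[0,0,-40,0],[0,0,-40,0],[0,0,-30,0],[0,0,-20,0],[0,0,-10,0],[0,0,0,0],[0,0,0,0]]' 82; python3 st.py; python3 - <<'E'
from meas import *
S,_=get_image("side");T,_=get_image("top"); crop(S,250,200,400,320,5,"p3.png"); crop(T,160,150,280,300,4,"p4.png")
E
```

```text
t: 26.4
ee_pos: [546.3, 339.6, 50.3]
orientation: [-0.702, -0.082, 0.081, 0.703]
wrist_force: [0.2, 0.1, -0.1]
gripper_width: 82.0
t26.40 pos [546.32 339.59  50.32] jaw13.20 app [ 0.002  0.001 -1.   ] F [ 0.17  0.09 -0.06] w82.0 j [ 0.43  0.43  1.6  -0.    1.1   0.2 ]
```

View pics/p3.png

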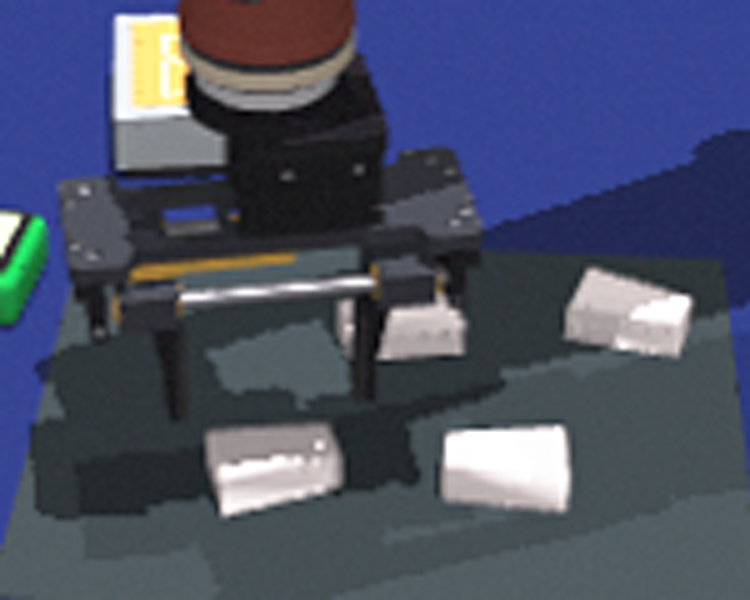

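View pics/p4.png

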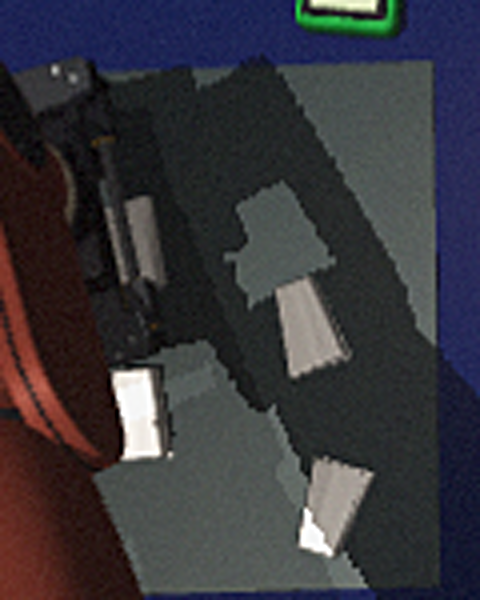

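```bash
python3 -m inch '[[-0.8,0.8,-20,0],[0,0,-15,0],[0,0,-8,0],[0,0,-3,0],[0,0,0,0],[0,0,0,0]]'; python3 st.py; python3 -m inch '[[0,0,0,0],[0,0,0,0],[0,0,0,0],[0,0,0,0],[0,0,0,0],[0,0,0,0],[0,0,0,0]]' 50; python3 st.py
```

```text
t: 27.1
ee_pos: [544.8, 341.0, 3.6]
orientation: [-0.702, -0.082, 0.082, 0.702]
wrist_force: [0.7, -0.7, 0.3]
gripper_width: 81.8
t27.10 pos [544.75 341.04   3.63] jaw13.29 app [ 0.001  0.    -1.   ] F [ 0.75 -0.71  0.33] w81.8 j [0.44 0.49 1.62 0.   1.03 0.2 ]
t: 27.8
ee_pos: [544.4, 340.9, 3.3]
orientation: [-0.702, -0.082, 0.082, 0.702]
wrist_force: [-0.2, -0.4, 3.0]
gripper_width: 60.4
t27.80 pos [544.39 340.88   3.32] jaw13.29 app [ 0.  0. -1.] F [-0.24 -0.38  3.  ] w60.4 j [ 0.44  0.49  1.62 -0.    1.03  0.2 ]
```

```bash
python3 -m inch '[[0,0,5,0],[0,0,20,0],[0,0,35,0],[0,0,35,0],[7.7,-39,0,-0.74],[7.7,-39,0,-0.74],[7.7,-39,0,-0.74],[7.7,-39,0,-0.74],[7.7,-39,0,-0.74],[7.7,-39,0,-0.74],[7.7,-39,0,-0.74],[7.6,-39,0,-0.72],[0,0,0,0],[0,0,0,0],[0,0,-10,0],[0,0,-10,0],[0,0,0,0],[0,0,0,0],[0,0,0,0]]'; python3 st.py; python3 - <<'E'
from meas import *
S,_=get_image("side");T,_=get_image("top"); crop(S,240,160,350,250,6,"p5.png"); crop(T,270,140,360,230,6,"p6.png")
E
```

```text
t: 29.7
ee_pos: [605.9, 29.4, 78.1]
orientation: [0.706, 0.046, -0.046, -0.706]
wrist_force: [0.4, 0.6, -4.0]
gripper_width: 60.5
t29.70 pos [605.88  29.36  78.09] jaw7.44 app [ 0.  0. -1.] F [ 0.43  0.58 -4.01] w60.5 j [-0.08  0.32  1.69  0.    1.13 -0.21]
```

View pics/p5.png

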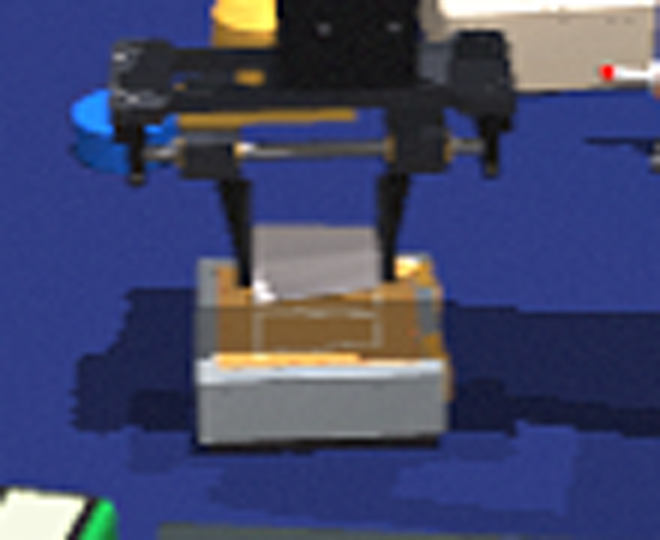

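View pics/p6.png

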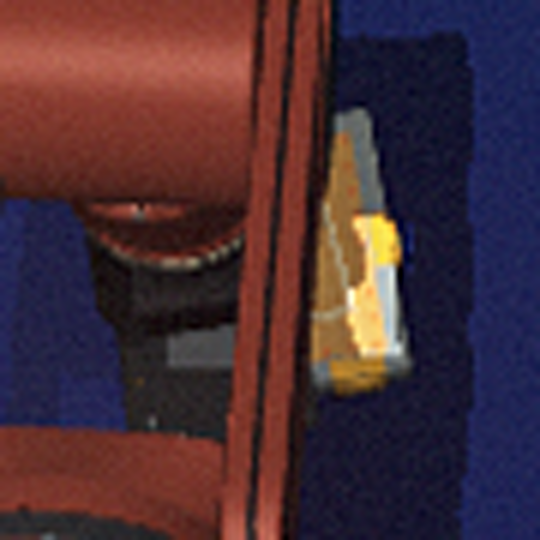

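```bash
python3 -m inch '[[0,-0.7,-15,0],[0,0,-9,0],[0,0,-4,0],[0,0,0,0],[0,0,0,0]]'; python3 st.py;  python3 -m inch '[[0,0,-1,0],[0,0,0,0],[0,0,0,0]]' >/dev/null; python3 st.py; python3 -m inch '[[0,0,-1,0],[0,0,0,0],[0,0,0,0]]' >/dev/null; python3 st.py
```

```text
t: 30.3
ee_pos: [605.6, 28.1, 49.5]
orientation: [-0.706, -0.045, 0.046, 0.706]
wrist_force: [0.5, 0.0, -3.0]
gripper_width: 60.4
t30.30 pos [605.61  28.06  49.52] jaw7.38 app [-0.001  0.    -1.   ] F [ 0.52  0.03 -3.04] w60.4 j [-0.08  0.36  1.71 -0.    1.08 -0.21]
t30.60 pos [605.76  28.14  48.97] jaw7.39 app [-0.  0. -1.] F [-0.08 -0.17 -3.92] w60.3 j [-0.08  0.36  1.71  0.    1.08 -0.21]
t30.90 pos [605.97  28.09  48.33] jaw7.39 app [ 0. -0. -1.] F [-0.95 -1.19 -1.4 ] w60.1 j [-0.08  0.36  1.71  0.    1.08 -0.21]
```

Contact with the bed is starting. I'll go 0.5 mm lower, release and lift.

```bash
python3 -m inch '[[0,0.4,-0.5,0],[0,0,0,0],[0,0,0,0]]' >/dev/null; python3 st.py;  python3 -m inch '[[0,0,0,0],[0,0,0,0],[0,0,0,0],[0,0,0,0],[0,0,0,0]]' 76;python3 -m inch '[[0,0,8,0],[0,0,25,0],[0,0,40,0],[0,0,40,0],[0,0,30,0],[-25,25,0,0],[-30,30,0,0],[-30,30,0,0],[-30,30,0,0],[0,0,0,0]]' ; python3 - <<'E'
from meas import *
S,_=get_image("side");T,_=get_image("top"); crop(S,240,160,350,250,6,"p7.png"); crop(T,270,140,360,230,6,"p8.png");cv2.imwrite("pics/top2.png",T[:,:,::-1])
E
python3 st.py
```

```text
t31.20 pos [606.01  28.09  48.33] jaw7.39 app [ 0.    -0.001 -1.   ] F [-3.61 -1.17  5.45] w60.1 j [-0.08  0.36  1.71 -0.    1.08 -0.21]
t: 31.7
ee_pos: [605.8, 28.6, 47.4]
orientation: [-0.706, -0.046, 0.046, 0.706]
wrist_force: [0.0, -0.9, -0.1]
gripper_width: 75.7
t: 32.7
ee_pos: [487.7, 146.5, 191.0]
orientation: [-0.705, -0.047, 0.047, 0.706]
wrist_force: [0.7, -0.9, -0.7]
gripper_width: 76.0
t32.80 pos [490.75 144.12 191.45] jaw7.51 app [ 0.002 -0.    -1.   ] F [-0.3  -1.24  0.7 ] w75.7 j [ 0.13 -0.03  1.85 -0.    1.31  0.  ]
```

View pics/p7.png

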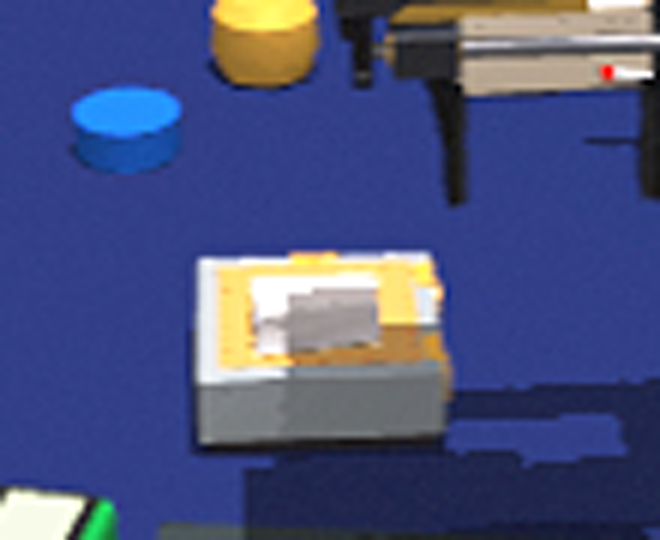

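View pics/p8.png

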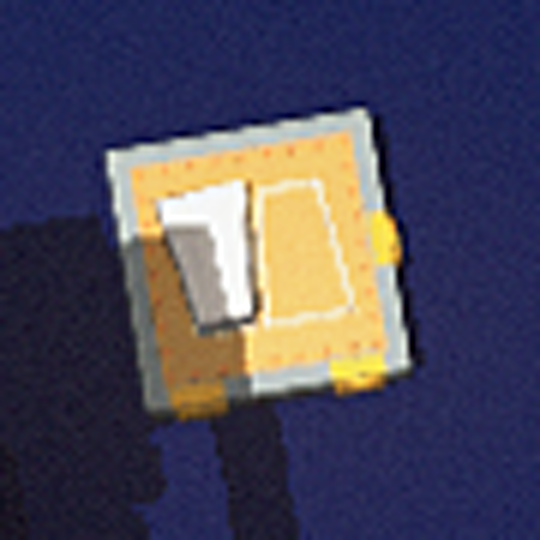

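```bash
python3 - <<'E'
from meas import *
T=cv2.imread("pics/top2.png")[:,:,::-1].copy()
c=np.array([[155,203],[248,182],[256,317],[203,328]])/6-.42+[270,140]
P=plane("top",c,69)[:,:2]; print(P.round(1)); w=(P[0]+P[1])/2;n=(P[2]+P[3])/2; print("mid",(w+n)/2,"ang",ang(w-n),np.linalg.norm(w-n),np.linalg.norm(P[0]-P[1]),np.linalg.norm(P[2]-P[3]))
# remaining outline 2 corners & symmetric expectation
c=np.array([[262,190],[318,180],[353,312],[265,325]])/6-.42+[270,140]
P=plane("top",c,45)[:,:2]; w=(P[2]+P[3])/2;n=(P[0]+P[1])/2; print("out2",(w+n)/2,ang(w-n),np.linalg.norm(w-n))
for i in ingots(T): print(np.round(i[0],1),round(i[1],1),i[2],np.round(i[3],1),round(i[4],1))
E
```

```text
[[630.1  52.5]
 [638.1  11.6]
 [578.4   9.6]
 [574.3  32.7]]
mid [605.23235759  26.60162948] ang 10.647363141039756 58.81925401346754 41.6859773960398 23.51951860101095
out2 [610.64165006  -9.34163514] -173.5732846426782 60.77829594217241
[361.8 213.5] 177.5 99 [238.5 278.8] 48.8
```

```bash
python3 - <<'E'
from meas import *
T=cv2.imread("pics/top2.png")[:,:,::-1].copy(); crop(T,150,150,300,310,4,"p9.png")
E
```

```text
(no output)
```

View pics/p9.png

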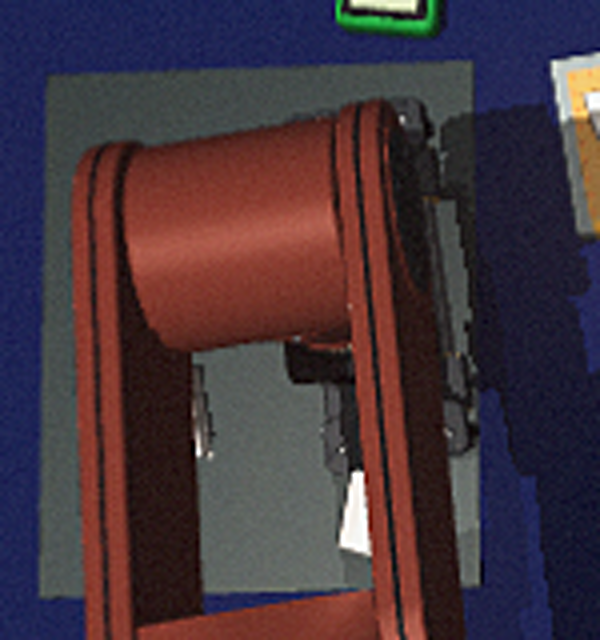

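```bash
python3 - <<'E'
from meas import *
S,_=get_image("side"); crop(S,240,230,420,330,4,"p10.png")
print(proj("side",[[486.6,220.3,24],[430.7,337,24],[365.8,204.3,24]]))
E
```

```text
[[330.34305218 260.48545538]
 [351.32078784 289.35957092]
 [375.92296664 258.69318564]]
```

View pics/p10.png

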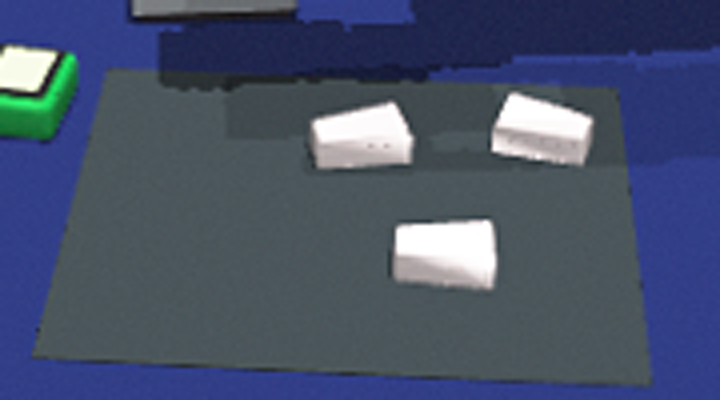

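```bash
python3 -m inch '[[-1.3,25.9,0,2.8],[-1.3,25.9,0,2.8],[-1.4,25.8,0,2.8],[0,0,-35,0],[0,0,-40,0],[0,0,-35,0],[0,0,-25,0],[0,0,-10,0],[0,0,0,0],[0,0,0,0]]' 82; python3 st.py; python3 - <<'E'
from meas import *
S,_=get_image("side"); crop(S,260,180,400,300,5,"p11.png")
E
```

```text
t: 33.85
ee_pos: [488.2, 220.9, 46.7]
orientation: [-0.7, -0.097, 0.096, 0.701]
wrist_force: [-0.2, -0.7, -0.3]
gripper_width: 81.9
t33.85 pos [488.24 220.93  46.71] jaw15.74 app [ 0.002  0.    -1.   ] F [-0.22 -0.71 -0.26] w81.9 j [ 0.28  0.21  1.9  -0.    1.03  0.  ]
```

View pics/p11.png

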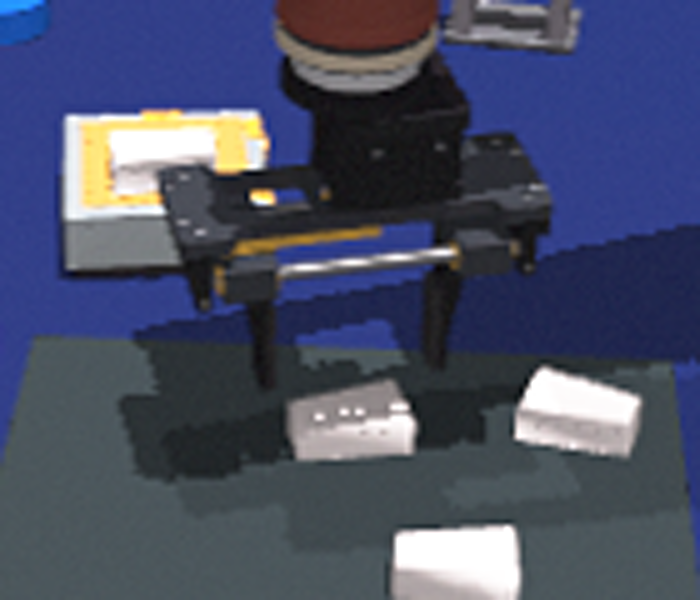

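```bash
python3 -m inch '[[-0.8,0,-20,0],[0,0,-14,0],[0,0,-7,0],[0,0,-2.4,0],[0,0,0,0],[0,0,0,0]]'; python3 st.py; python3 -m inch '[[0,0,0,0],[0,0,0,0],[0,0,0,0],[0,0,0,0],[0,0,0,0],[0,0,0,0],[0,0,0,0]]' 50; python3 st.py
```

```text
t: 34.5
ee_pos: [486.5, 221.3, 2.7]
orientation: [-0.7, -0.097, 0.097, 0.7]
wrist_force: [-0.5, -0.5, 0.3]
gripper_width: 82.1
t34.50 pos [486.53 221.3    2.74] jaw15.79 app [ 0.001  0.    -1.   ] F [-0.54 -0.48  0.3 ] w82.1 j [0.28 0.28 1.91 0.   0.95 0.  ]
t: 35.2
ee_pos: [486.4, 221.2, 2.4]
orientation: [-0.7, -0.097, 0.097, 0.7]
wrist_force: [2.2, 0.8, 2.7]
gripper_width: 59.4
t35.20 pos [486.39 221.19   2.42] jaw15.79 app [ 0.001  0.    -1.   ] F [2.2  0.78 2.68] w59.4 j [ 0.28  0.28  1.91 -0.    0.95  0.  ]
```

```bash
python3 -m inch '[[0,0,5,0],[0,0,20,0],[0,0,35,0],[0,0,35,0],[17.8,-32.8,0,-1.2],[17.8,-32.8,0,-1.2],[17.8,-32.8,0,-1.2],[17.8,-32.8,0,-1.2],[17.8,-32.8,0,-1.2],[17.8,-32.8,0,-1.2],[17.5,-32.7,0,-1.2],[0,0,0,0],[0,0,0,0],[0,0,0,0],[0,0,-10,0],[0,0,-10,0],[0,0,0,0],[0,0,0,0]]'; python3 st.py; python3 - <<'E'
from meas import *
S,_=get_image("side");T,_=get_image("top"); crop(S,240,160,350,250,6,"p12.png"); crop(T,270,140,360,230,6,"p13.png")
E
```

```text
t: 37.0
ee_pos: [609.5, -7.8, 76.2]
orientation: [-0.705, -0.045, 0.046, 0.706]
wrist_force: [0.3, 0.1, -3.0]
gripper_width: 59.7
t37.00 pos [609.46  -7.82  76.2 ] jaw7.43 app [-0.002  0.    -1.   ] F [ 0.27  0.06 -2.98] w59.7 j [-0.14  0.33  1.69 -0.    1.13 -0.27]
```

View pics/p12.png

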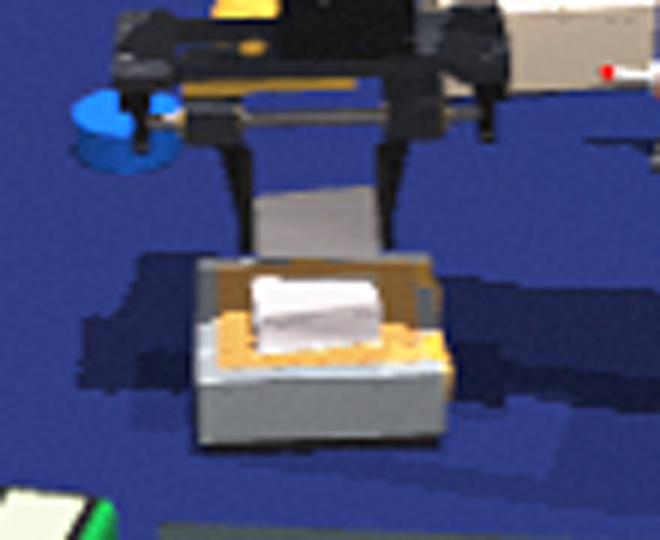

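View pics/p13.png

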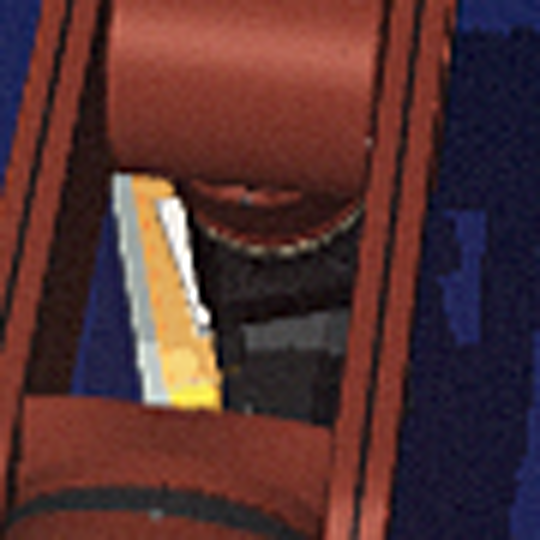

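```bash
python3 -m inch '[[0,0,-12,0],[0,0,-9,0],[0,0,-4,0],[0,0,0,0],[0,0,0,0],[0,0,0,0]]'; python3 st.py
```

```text
t: 37.7
ee_pos: [610.7, -8.5, 52.5]
orientation: [0.706, 0.046, -0.045, -0.706]
wrist_force: [-0.3, -1.0, -3.5]
gripper_width: 59.8
t37.70 pos [610.66  -8.47  52.54] jaw7.38 app [ 0.001 -0.    -1.   ] F [-0.28 -0.96 -3.54] w59.8 j [-0.14  0.36  1.69  0.    1.09 -0.27]
```

```bash
python3 -m inch '[[0,0.2,-3,0],[0,0,-1,0],[0,0,0,0],[0,0,0,0]]' >/dev/null; python3 st.py; python3 -m inch '[[0,0,-1,0],[0,0,0,0],[0,0,0,0]]' >/dev/null; python3 st.py; python3 -m inch '[[0,0,-0.7,0],[0,0,0,0],[0,0,0,0]]' >/dev/null; python3 st.py
```

```text
t38.10 pos [610.26  -8.2   48.1 ] jaw7.39 app [-0.  0. -1.] F [-0.51  1.03 -3.13] w59.7 j [-0.14  0.37  1.7   0.    1.08 -0.27]
t38.40 pos [610.51  -8.24  47.42] jaw7.39 app [ 0. -0. -1.] F [-0.62 -0.11 -1.11] w60.2 j [-0.14  0.37  1.7  -0.    1.08 -0.27]
t38.70 pos [610.55  -8.23  47.43] jaw7.39 app [ 0. -0. -1.] F [-3.47 -0.08  6.17] w59.6 j [-0.14  0.37  1.7  -0.    1.08 -0.27]
```

```bash
python3 -m inch '[[0,0,0,0],[0,0,0,0],[0,0,0,0],[0,0,0,0],[0,0,0,0]]' 76 >/dev/null; python3 -m inch '[[0,0,8,0],[0,0,25,0],[0,0,40,0],[0,0,40,0],[0,0,30,0],[-32,-20,0,-8],[-32,-20,0,-8],[-32,-20,0,-8],[-32,-20,0,-8],[-32,-20,0,-8],[0,0,0,0],[0,0,0,0]]' ; python3 - <<'E'
from meas import *
S,_=get_image("side");T,_=get_image("top"); crop(S,240,160,350,250,6,"p14.png"); crop(T,270,140,360,230,6,"p15.png");cv2.imwrite("pics/top3.png",T[:,:,::-1])
for i in ingots(T): print(np.round(i[0],1),round(i[1],1),i[2],np.round(i[3],1),round(i[4],1))
E
python3 st.py
```

```text
t: 40.4
ee_pos: [450.3, -108.7, 190.3]
orientation: [-0.679, 0.198, -0.199, 0.679]
wrist_force: [-0.1, 0.3, 0.1]
gripper_width: 75.7
[365.8 204.3] -21.1 262 [242.2 275.6] 58.0
[422.9 379.7] -179.8 248 [176.7 257.4] 57.5
t40.50 pos [ 451.13 -108.09  190.15] jaw-32.55 app [ 0.001 -0.    -1.   ] F [ 0.46 -0.58  0.26] w76.0 j [-0.41 -0.15  1.97  0.    1.32  0.16]
```

View pics/p14.png

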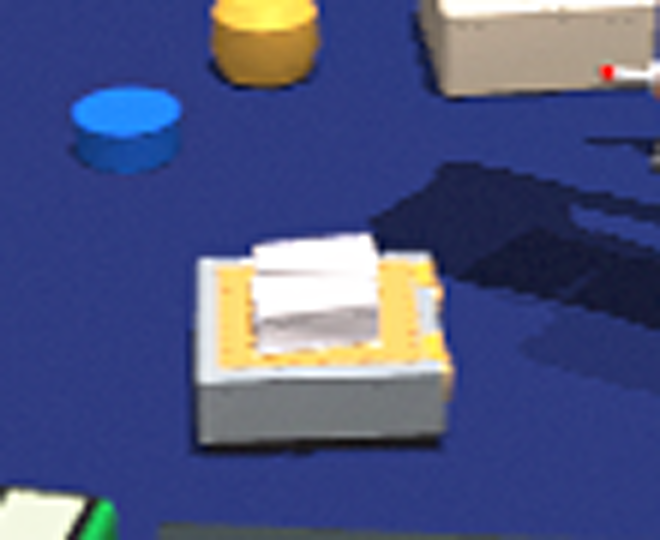

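View pics/p15.png

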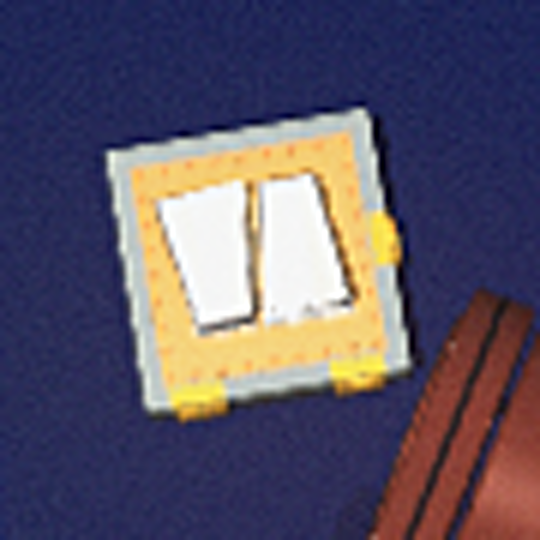

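```bash
python3 - <<'E'
from meas import *
T=cv2.imread("pics/top3.png")[:,:,::-1].copy()
for thr in (200,225):
  for i in ingots(T,69,thr,(294,168,332,197)): print(thr,np.round(i[0],1),round(i[1],1),i[2],np.round(i[3],1),round(i[4],1))
crop(T,150,150,300,310,4,"p16.png")
E
```

```text
200 [606.5  28.4] 7.5 256 [304.7 181.2] 58.1
200 [607.6  -9.1] -175.0 264 [319.2 181.9] 61.1
225 [607.1  28.4] 8.6 240 [304.6 181. ] 56.6
225 [608.8  -8.8] -177.1 245 [319.  181.5] 58.0
```

View pics/p16.png

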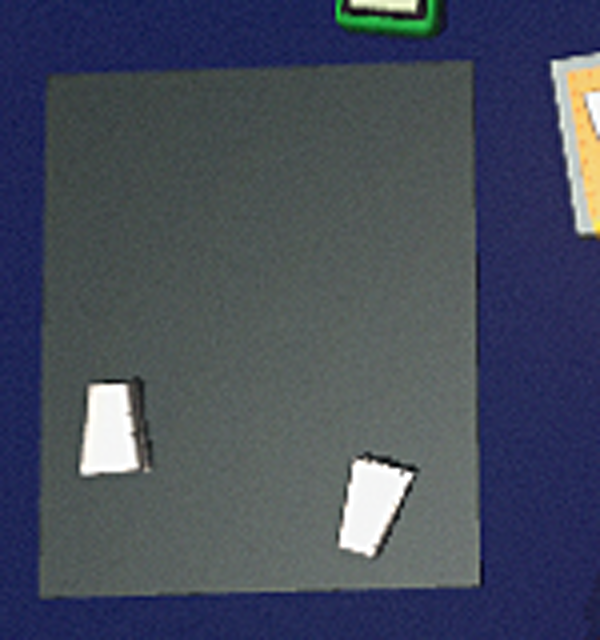

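```bash
python3 -m inch '[[-2.1,37.6,0,2.5],[-2.1,37.6,0,2.5],[-2.1,37.6,0,2.5],[-2.1,37.6,0,2.5],[-2.1,37.6,0,2.5],[-2.1,37.6,0,2.5],[-2.1,37.6,0,2.5],[-2.1,37.6,0,2.5],[-2.1,37.6,0,2.5],[-2.1,37.6,0,2.5],[-2.1,37.6,0,2.5],[-2.1,37.6,0,2.5],[-2.1,37.6,0,2.5],[0,0,-30,0],[0,0,-40,0],[0,0,-40,0],[0,0,-30,0],[0,0,0,0],[0,0,0,0],[0,0,0,0]]' 82; python3 st.py; python3 - <<'E'
from meas import *
S,_=get_image("side"); crop(S,280,200,420,320,5,"p17.png")
E
```

```text
t: 42.5
ee_pos: [424.5, 382.1, 51.7]
orientation: [-0.706, -0.001, -0.001, 0.708]
wrist_force: [0.4, 0.4, 0.7]
gripper_width: 82.2
t42.50 pos [424.47 382.13  51.7 ] jaw-0.07 app [ 0.003  0.002 -1.   ] F [0.41 0.44 0.72] w82.2 j [0.59 0.28 1.81 0.   1.06 0.6 ]
```

View pics/p17.png

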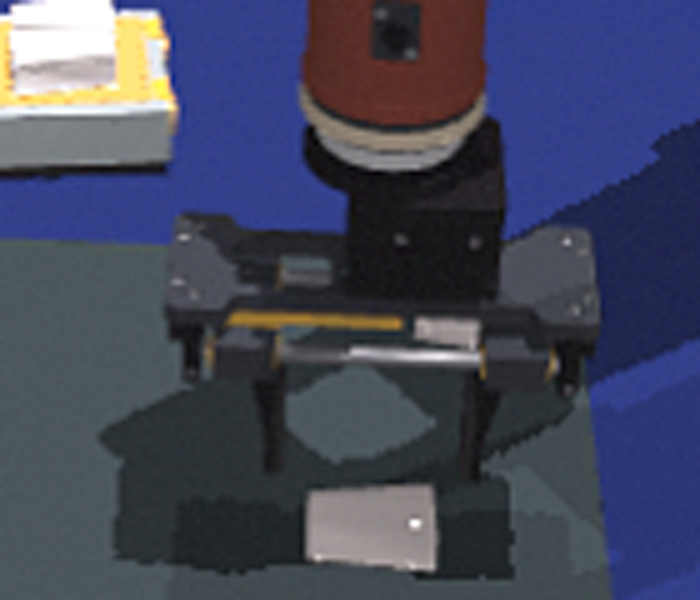

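```bash
python3 -m inch '[[0,-0.8,-18,0],[0,0,-14,0],[0,0,-10,0],[0,0,-5,0],[0,0,0,0],[0,0,0,0]]'; python3 st.py
```

```text
t: 43.15
ee_pos: [423.2, 380.0, 2.7]
orientation: [-0.707, 0.001, -0.001, 0.707]
wrist_force: [0.3, 0.3, -0.7]
gripper_width: 82.1
t43.15 pos [423.21 379.98   2.72] jaw-0.12 app [ 0.  0. -1.] F [ 0.3   0.3  -0.69] w82.1 j [0.59 0.35 1.82 0.   0.97 0.59]
```

```bash
python3 -m inch '[[0,0,0,0],[0,0,0,0],[0,0,0,0],[0,0,0,0],[0,0,0,0],[0,0,0,0],[0,0,0,0]]' 50 >/dev/null; python3 st.py;  python3 -m inch '[[0,0,5,0],[0,0,25,0],[0,0,40,0],[0,0,45,0],[18.5,-33.4,0,-7.5],[18.5,-33.4,0,-7.5],[18.5,-33.4,0,-7.5],[18.5,-33.4,0,-7.5],[18.5,-33.4,0,-7.5],[18.5,-33.4,0,-7.5],[18.5,-33.4,0,-7.5],[18.5,-33.4,0,-7.5],[18.5,-33.4,0,-7.5],[18.5,-33.4,0,-7.5],[18.4,-33.4,0,-7.5],[0,0,0,0],[0,0,0,0],[0,0,0,0],[0,0,0,0],[0,0,0,0]]'; python3 st.py
```

```text
t43.85 pos [423.13 379.94   2.71] jaw-0.11 app [ 0.  0. -1.] F [-0.14  0.1   2.69] w60.0 j [0.59 0.35 1.82 0.   0.97 0.59]
t: 45.85
ee_pos: [625.9, 13.5, 117.4]
orientation: [0.532, -0.466, 0.466, -0.532]
wrist_force: [-0.6, -0.2, -3.0]
gripper_width: 59.9
t45.85 pos [625.94  13.52 117.39] jaw-82.51 app [-0.  0. -1.] F [-0.6  -0.21 -3.03] w59.9 j [-0.1   0.31  1.62  0.    1.21  1.34]
```

```bash
python3 -m inch '[[0.5,-0.9,-20,-0.1],[0,0,-15,0],[0,0,-5,0],[0,0,0,0],[0,0,0,0]]'; python3 st.py; python3 - <<'E'
from meas import *
S,_=get_image("side");T,_=get_image("top"); crop(S,240,160,350,250,6,"p18.png"); crop(T,270,140,360,230,6,"p19.png")
E
```

```text
t: 46.35
ee_pos: [627.0, 11.6, 77.7]
orientation: [-0.531, 0.467, -0.467, 0.531]
wrist_force: [-0.3, 0.2, -2.6]
gripper_width: 59.9
t46.35 pos [627.04  11.64  77.71] jaw-82.70 app [ 0. -0. -1.] F [-0.27  0.15 -2.57] w59.9 j [-0.11  0.36  1.64 -0.    1.14  1.34]
```

View pics/p18.png

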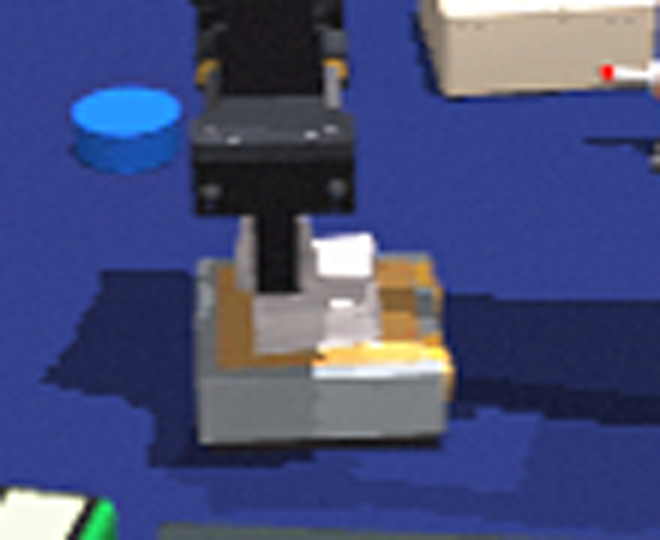

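View pics/p19.png

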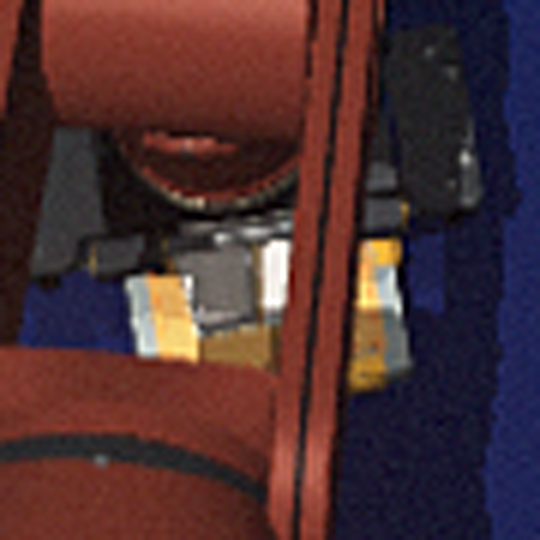

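Next I'll lower it: the grip height of 2.7 plus 69 puts it seated at about 71.7.

```bash
python3 -m inch '[[-0.3,0.9,-3,0],[0,0,-1.5,0],[0,0,0,0],[0,0,0,0]]' >/dev/null; python3 st.py; python3 -m inch '[[0,0,-1,0],[0,0,0,0],[0,0,0,0]]' >/dev/null; python3 st.py; python3 -m inch '[[0,0,-0.8,0],[0,0,0,0],[0,0,0,0]]' >/dev/null; python3 st.py
```

```text
t46.85 pos [626.5   12.4   72.89] jaw-82.71 app [-0.  0. -1.] F [-0.42 -1.53 -2.97] w60.3 j [-0.11  0.37  1.64 -0.    1.13  1.34]
t47.15 pos [626.59  12.36  71.9 ] jaw-82.72 app [-0.  0. -1.] F [-0.32  0.42 -3.37] w60.3 j [-0.11  0.37  1.64  0.    1.13  1.34]
t47.45 pos [626.73  12.37  71.74] jaw-82.71 app [ 0. -0. -1.] F [-4.24  0.57  3.51] w60.1 j [-0.11  0.37  1.64 -0.    1.13  1.34]
```

```bash
python3 -m inch '[[0,0,0,0],[0,0,0,0],[0,0,0,0],[0,0,0,0],[0,0,0,0]]' 74 >/dev/null; python3 -m inch '[[0,0,8,0],[0,0,25,0],[0,0,40,0],[0,0,40,0],[-33,-22,0,0],[-33,-22,0,0],[-33,-22,0,0],[-33,-22,0,0],[-33,-22,0,0],[0,0,0,0],[0,0,0,0]]' ; python3 - <<'E'
from meas import *
S,_=get_image("side");T,_=get_image("top"); crop(S,240,160,350,250,6,"p20.png"); crop(T,270,140,360,230,6,"p21.png");cv2.imwrite("pics/top4.png",T[:,:,::-1])
for i in ingots(T): print(np.round(i[0],1),round(i[1],1),i[2],np.round(i[3],1),round(i[4],1))
E
python3 st.py
```

```text
t: 49.05
ee_pos: [461.7, -98.1, 185.1]
orientation: [-0.53, 0.467, -0.468, 0.531]
wrist_force: [0.8, 0.9, 0.2]
gripper_width: 73.9
[365.8 204.3] -21.0 262 [242.2 275.6] 58.0
t49.15 pos [462.52 -97.48 184.93] jaw-82.71 app [ 0.002 -0.    -1.   ] F [-0.51  0.36 -0.05] w73.5 j [-0.38 -0.12  1.95  0.    1.31  1.07]
```

View pics/p20.png

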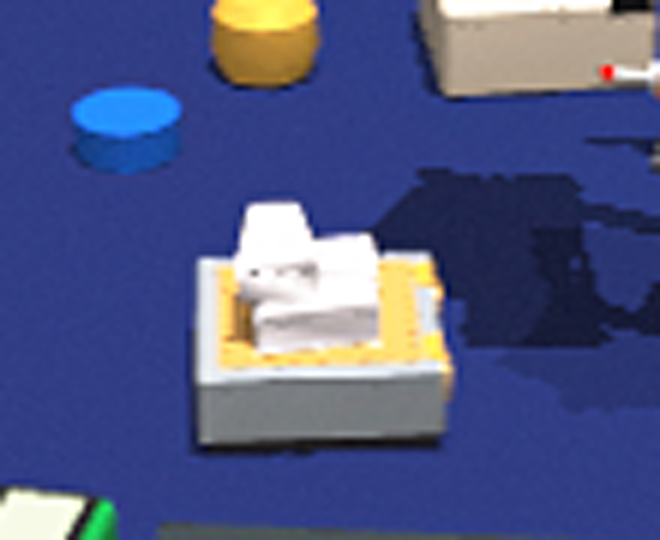

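View pics/p21.png

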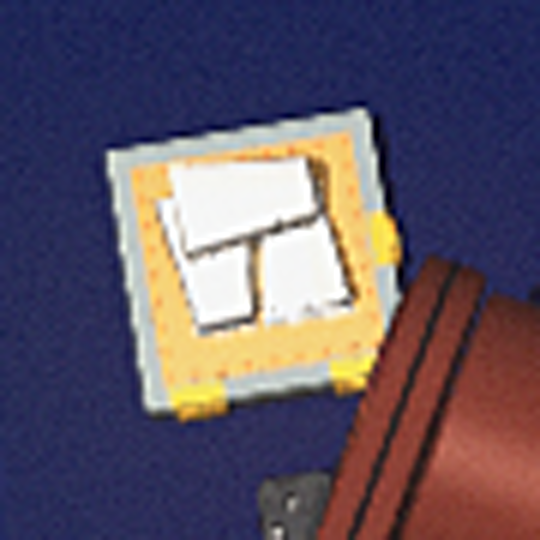

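```bash
python3 - <<'E'
from meas import *
c=np.array([[167,163],[187,252],[318,212],[307,156]])/6-.42+[270,140]
P=plane("top",c,93)[:,:2]; w=(P[0]+P[1])/2;n=(P[2]+P[3])/2; print("mid",(w+n)/2,"ang",ang(w-n),np.linalg.norm(w-n),np.linalg.norm(P[0]-P[1]),np.linalg.norm(P[2]-P[3]))
E
```

```text
mid [627.51866104  11.93816734] ang 98.07475542196113 58.914874582764256 39.7569244281162 24.86982054381185
```

```bash
python3 -m inch '[[-10.7,33.6,0,6.9],[-10.7,33.6,0,6.9],[-10.7,33.6,0,6.9],[-10.7,33.6,0,6.9],[-10.7,33.6,0,6.9],[-10.7,33.6,0,6.9],[-10.7,33.6,0,6.9],[-10.7,33.6,0,6.9],[-11,33.3,0,6.5],[0,0,-30,0],[0,0,-40,0],[0,0,-40,0],[0,0,-25,0],[0,0,0,0],[0,0,0,0],[0,0,0,0]]' 82; python3 st.py; python3 - <<'E'
from meas import *
S,_=get_image("side"); crop(S,280,180,420,300,5,"p22.png")
E
```

```text
t: 50.75
ee_pos: [366.7, 205.4, 51.0]
orientation: [-0.695, 0.128, -0.13, 0.696]
wrist_force: [0.2, 0.3, 0.3]
gripper_width: 81.8
t50.75 pos [366.66 205.42  50.95] jaw-20.98 app [ 0.003  0.001 -1.   ] F [0.17 0.31 0.26] w81.8 j [ 0.32 -0.07  2.19  0.    1.02  0.69]
```

View pics/p22.png

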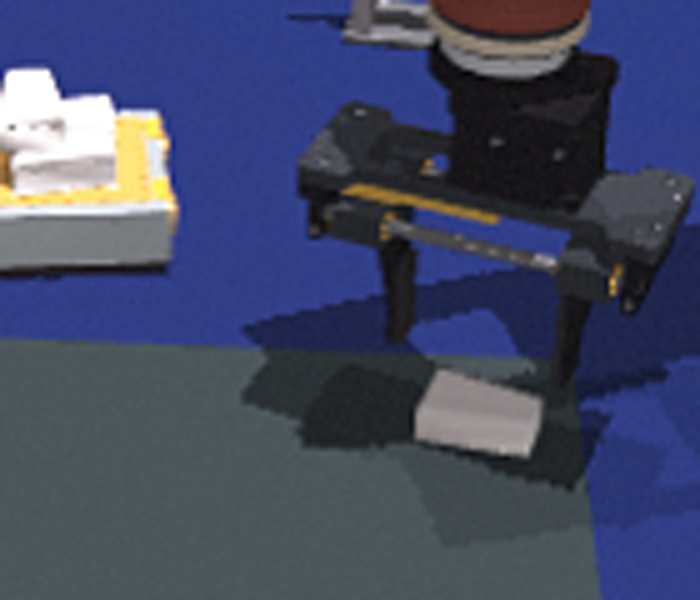

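```bash
python3 -m inch '[[-0.2,-0.2,-18,0],[0,0,-14,0],[0,0,-10,0],[0,0,-5,0],[0,0,0,0],[0,0,0,0]]' >/dev/null; python3 st.py;  python3 -m inch '[[0,0,0,0],[0,0,0,0],[0,0,0,0],[0,0,0,0],[0,0,0,0],[0,0,0,0],[0,0,0,0]]' 50 >/dev/null; python3 st.py
```

```text
t51.40 pos [365.35 204.49   2.73] jaw-21.01 app [ 0.001  0.    -1.   ] F [-0.31  0.48 -0.18] w82.1 j [0.32 0.03 2.21 0.   0.91 0.69]
t52.10 pos [364.8  204.41   2.34] jaw-21.02 app [-0.  0. -1.] F [-1.95  0.27  5.25] w60.5 j [0.32 0.03 2.21 0.   0.91 0.69]
```

```bash
python3 -m inch '[[0,0,5,0],[0,0,25,0],[0,0,40,0],[0,0,45,0],[25,-21.9,0,-6.9],[25,-21.9,0,-6.9],[25,-21.9,0,-6.9],[25,-21.9,0,-6.9],[25,-21.9,0,-6.9],[25,-21.9,0,-6.9],[25,-21.9,0,-6.9],[25,-21.9,0,-6.9],[24.6,-21.5,0,-6.5],[0,0,0,0],[0,0,0,0],[0,0,0,0],[0,0,0,0]]' >/dev/null; python3 st.py; python3 -m inch '[[0,0,-20,0],[0,0,-10,0],[0,0,-5,0],[0,0,0,0],[0,0,0,0],[0,0,0,0]]' >/dev/null; python3 st.py; python3 - <<'E'
from meas import *
S,_=get_image("side");T,_=get_image("top"); crop(S,240,160,350,250,6,"p23.png")
E
```

```text
t53.80 pos [588.38   8.41 116.73] jaw-82.63 app [-0.001  0.    -1.   ] F [-0.17  0.15 -4.11] w59.6 j [-0.12  0.23  1.72  0.    1.19  1.32]
t54.40 pos [589.99   7.58  82.96] jaw-82.71 app [ 0.001 -0.    -1.   ] F [ 0.79 -0.27 -3.78] w60.0 j [-0.12  0.27  1.74  0.    1.13  1.32]
```

View pics/p23.png

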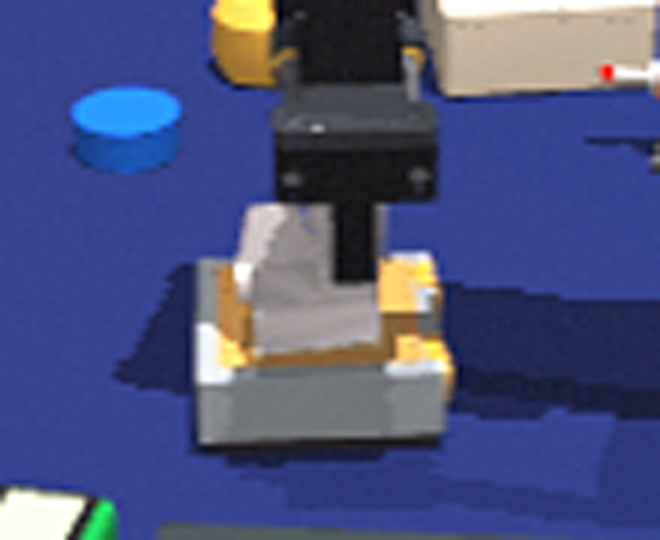

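```bash
python3 -m inch '[[0,0.1,-6,0],[0,0,-3,0],[0,0,0,0],[0,0,0,0]]' >/dev/null; python3 st.py; python3 -m inch '[[0,0,-1.5,0],[0,0,0,0],[0,0,0,0]]' >/dev/null; python3 st.py; python3 -m inch '[[0,0,-0.8,0],[0,0,0,0],[0,0,0,0]]' >/dev/null; python3 st.py
```

```text
t54.90 pos [589.15   7.72  72.8 ] jaw-82.72 app [-0.001  0.    -1.   ] F [ 0.41 -0.08 -4.35] w60.3 j [-0.12  0.29  1.74  0.    1.11  1.32]
t55.20 pos [589.39   7.69  71.66] jaw-82.71 app [-0. -0. -1.] F [ 0.11  0.26 -3.54] w59.9 j [-0.12  0.29  1.74 -0.    1.11  1.32]
t55.50 pos [589.61   7.69  71.42] jaw-82.71 app [ 0.001 -0.    -1.   ] F [-2.54 -0.31  2.46] w60.0 j [-0.12  0.29  1.74 -0.    1.11  1.32]
```

```bash
python3 -m inch '[[0,0,0,0],[0,0,0,0],[0,0,0,0],[0,0,0,0],[0,0,0,0]]' 74 >/dev/null; python3 -m inch '[[0,0,8,0],[0,0,25,0],[0,0,40,0],[0,0,40,0],[-33,-25,0,0],[-33,-25,0,0],[-33,-25,0,0],[-33,-25,0,0],[0,0,0,0],[0,0,0,0],[0,0,0,0]]' ; python3 - <<'E'
from meas import *
S,_=get_image("side");T,_=get_image("top"); crop(S,240,160,350,250,6,"p24.png"); crop(T,270,140,360,230,6,"p25.png");cv2.imwrite("pics/top5.png",T[:,:,::-1]); cv2.imwrite("pics/side5.png",S[:,:,::-1])
crop(T,150,100,510,310,2,"p26.png")
E
python3 st.py
```

```text
t: 57.1
ee_pos: [458.3, -92.1, 184.6]
orientation: [-0.53, 0.467, -0.468, 0.531]
wrist_force: [0.0, -0.3, 0.7]
gripper_width: 74.1
t57.20 pos [458.24 -91.77 184.13] jaw-82.65 app [ 0.001  0.    -1.   ] F [-0.57 -0.13  0.05] w73.5 j [-0.37 -0.13  1.97  0.    1.31  1.08]
```

View pics/p24.png

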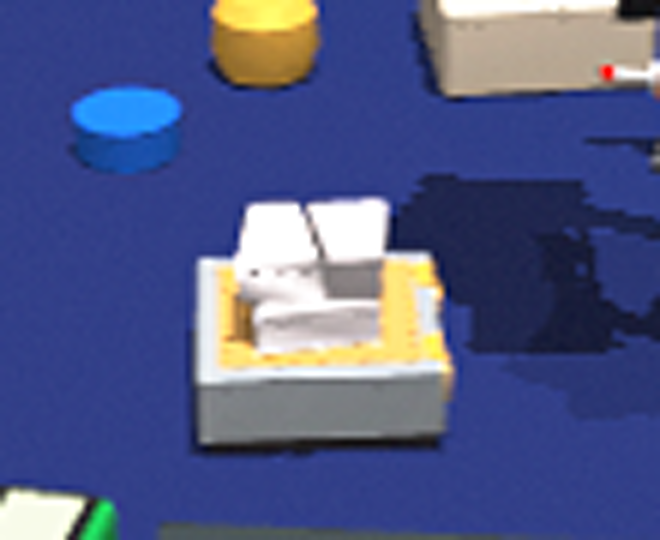

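View pics/p25.png

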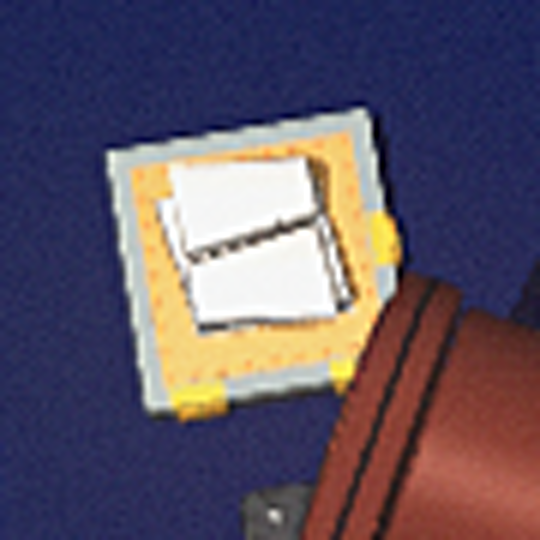

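View pics/p26.png

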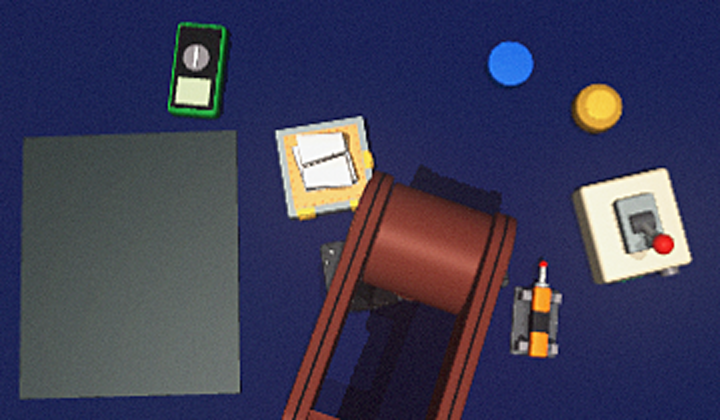

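```bash
python3 - <<'E'
from meas import *
c=np.array([[222,118],[437,70],[505,300],[275,355]])/5-.4+[395,170]
P=plane("top",c,60)[:,:2]; print(P.round(1),P.mean(0))
for i in range(4):
    d=P[(i+1)%4]-P[i]; print(round(np.linalg.norm(d),1),round(ang(d),1))
T=cv2.imread("pics/top5.png")[:,:,::-1].copy();S=cv2.imread("pics/side0.png")[:,:,::-1].copy()
_,b=probe(T,"top",(470,210,495,235)); _,s=probe(S,"side",(330,125,348,140))
ball=tri([s.mean(0)],[b.mean(0)])[0]; print(ball)
d=P.mean(0)-ball[:2]; print("ball->ctr",d,ang(d),np.linalg.norm(d))
crop(T,430,170,510,250,7,"t1.png")
E
```

```text
[[ 566.9 -321.9]
 [ 588.7 -436.3]
 [ 467.  -462.9]
 [ 442.5 -341.9]] [ 516.28818587 -390.73730069]
116.4 -79.2
124.6 -167.6
123.5 101.5
126.1 9.1
[ 4.83058337e+02 -4.00364489e+02  1.44818268e+02  3.87539406e-01]
ball->ctr [33.22984873  9.62718848] 16.157099877148656 34.59632357056806
```

View pics/t1.png

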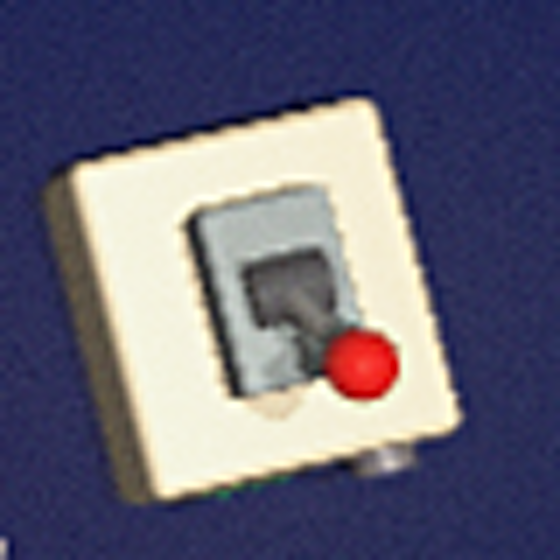

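```bash
python3 -m inch '[[-2,-39.5,0,0.6],[-2,-39.5,0,0.6],[-2,-39.5,0,0.6],[-2,-39.5,0,0.6],[-2,-39.5,0,0.6],[-2,-39.5,0,0.6],[-2,-39.5,0,0.6],[-2,-39.5,0,0.6],[0,0,0,0],[0,0,0,0],[0,0,0,0],[0,0,0,0]]' 0 20 >/dev/null; python3 st.py;  python3 -m inch '[[0,0,-25,0],[0,0,-25,0],[0,0,-5,0],[0,0,0,0],[0,0,0,0]]' >/dev/null; python3 st.py
 python3 - <<'E'
from meas import *
S,_=get_image("side");T,_=get_image("top"); crop(S,310,80,410,180,5,"t2.png"); crop(T,400,170,520,290,5,"t3.png")
E
```

```text
t58.40 pos [ 441.99 -406.9   183.73] jaw-77.81 app [-0.     0.001 -1.   ] F [ 0.27 -0.24  0.18] w0.2 j [-0.88  0.19  1.63  0.    1.32  0.48]
t58.90 pos [ 442.11 -408.47  130.22] jaw-77.88 app [ 0.001 -0.001 -1.   ] F [-0.2   0.2   0.52] w0.8 j [-0.88  0.25  1.68  0.    1.22  0.48]
```

View pics/t2.png

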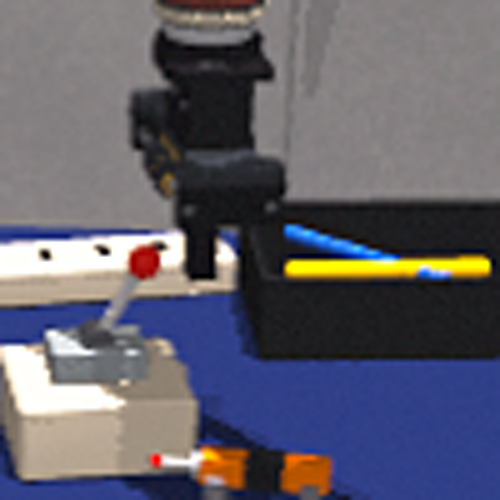

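View pics/t3.png

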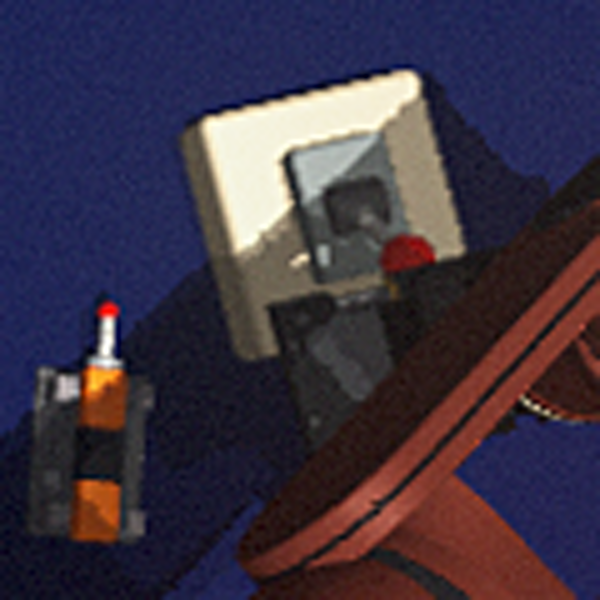

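```bash
python3 -m inch '[[5.9,1.2,0,0],[5.9,1.2,0,0],[5.9,1.2,0,0],[5.9,1.2,0,0],[5.9,1.2,0,0],[5.9,1.2,0,0],[5.9,1.2,0,0],[5.9,1.2,0,0],[5.9,1.2,0,0],[5.9,1.2,0,0],[5.9,1.2,0,0],[5.9,1.2,0,0],[0,0,0,0],[0,0,0,0]]' >/dev/null; python3 st.py;  python3 - <<'E'
from meas import *
S,_=get_image("side");T,_=get_image("top"); crop(S,310,80,410,180,5,"t4.png")
E
```

```text
t60.40 pos [ 512.38 -393.6   128.63] jaw-77.89 app [-0.  0. -1.] F [-0.26 -0.57  0.47] w0.7 j [-0.78  0.35  1.55  0.    1.24  0.58]
```

View pics/t4.png

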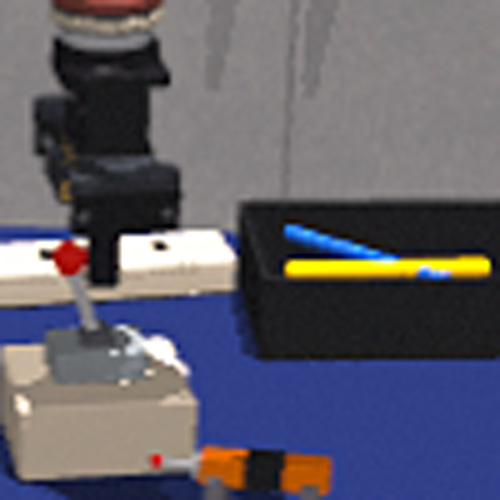

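The lever is past upright. I'll push in small steps until the stop takes the force.

```bash
for i in 1 2 3 4; do python3 -m inch '[[2,0.4,0,0],[2,0.4,0,0],[0,0,0,0]]' >/dev/null; python3 st.py; done
```

```text
t60.80 pos [ 516.2  -393.09  128.77] jaw-77.91 app [-0.  0. -1.] F [-0.74  0.4  -0.71] w0.4 j [-0.77  0.35  1.55 -0.    1.24  0.59]
t61.10 pos [ 520.44 -392.26  128.8 ] jaw-77.90 app [ 0. -0. -1.] F [-0.81 -0.42  0.71] w0.2 j [-0.77  0.36  1.54  0.    1.24  0.59]
t61.40 pos [ 524.47 -391.45  128.86] jaw-77.90 app [ 0. -0. -1.] F [ 0.14 -1.05 -0.92] w0.5 j [-0.76  0.37  1.53  0.    1.25  0.6 ]
t61.70 pos [ 526.38 -391.1   128.63] jaw-77.92 app [-0.004  0.    -1.   ] F [-8.59 -1.51  2.21] w0.2 j [-0.76  0.37  1.52 -0.    1.25  0.6 ]
```

```bash
python3 -m inch '[[0.8,0.2,0,0],[0,0,0,0]]' >/dev/null; python3 st.py; python3 -m inch '[[-4,-0.8,0,0],[-10,-2,0,0],[-15,-3,0,0],[-20,-4,0,0],[-20,-4,0,0],[0,0,30,0],[0,0,30,0],[-5,35,0,0],[-5,35,0,0],[-5,35,0,0],[-5,35,0,0],[-5,35,0,0],[-5,35,0,0],[-5,35,0,0],[0,0,0,0],[0,0,0,0],[0,0,0,0]]'; python3 st.py; python3 - <<'E'
from meas import *
S,_=get_image("side");T,_=get_image("top"); crop(S,200,80,400,250,4,"t5.png"); crop(T,270,90,510,290,3,"t6.png")
_,b=probe(T,"top",(455,180,500,235)); _,s=probe(S,"side",(310,122,345,142)); print(b.mean(0),len(b),s.mean(0),len(s)); print(tri([s.mean(0)],[b.mean(0)]))
E
```

```text
t61.90 pos [ 526.5  -391.08  128.6 ] jaw-77.94 app [-0.005  0.    -1.   ] F [-9.9  -0.74  2.15] w0.2 j [-0.76  0.37  1.52 -0.    1.25  0.6 ]
t: 63.6
ee_pos: [425.0, -160.2, 189.1]
orientation: [0.55, -0.444, 0.445, -0.55]
wrist_force: [0.2, 0.5, 0.5]
gripper_width: 0.3
t63.60 pos [ 425.04 -160.2   189.14] jaw-77.94 app [ 0.001 -0.001 -1.   ] F [0.22 0.52 0.51] w0.3 j [-0.53 -0.17  1.99 -0.    1.32  0.83]
[473.62337662 195.06493506] 77 [319.78787879 132.81818182] 33
[[ 549.22210932 -386.83509383  144.07125334    1.88894221]]
```

View pics/t5.png

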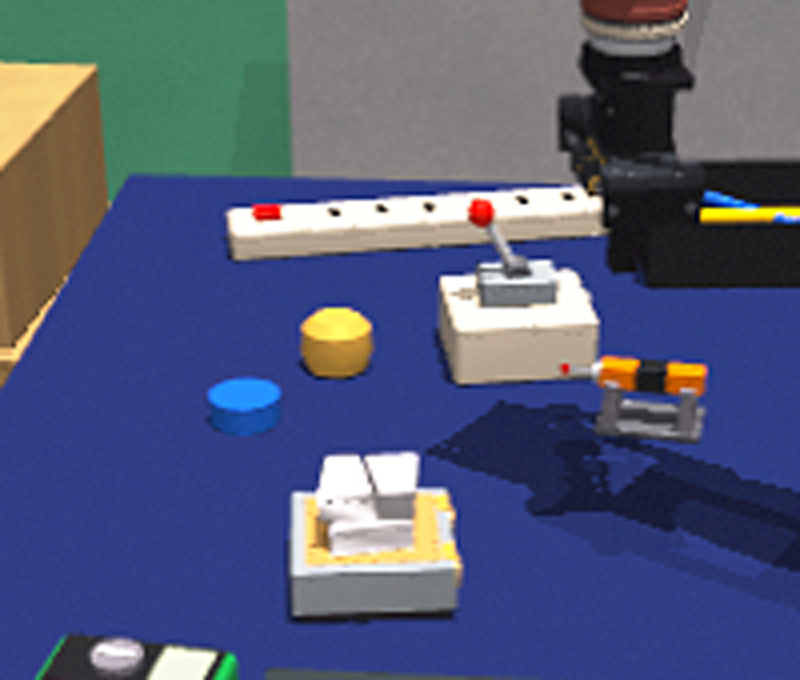

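View pics/t6.png

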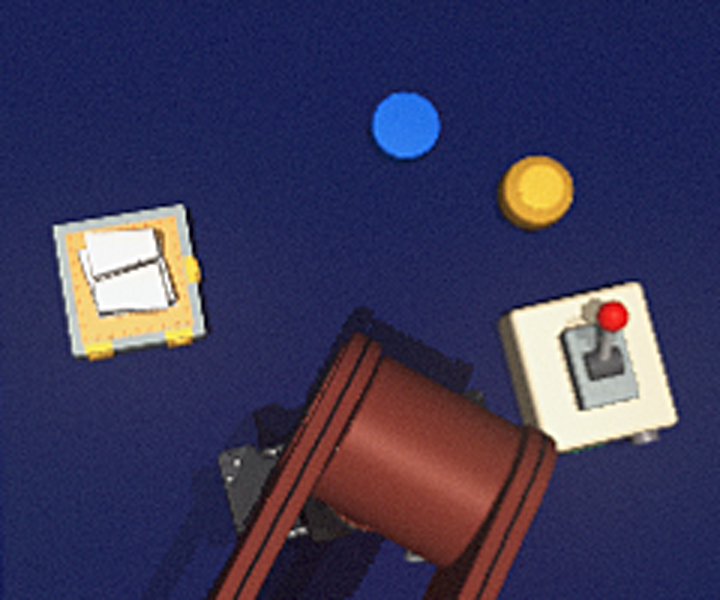

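The ball has travelled 67.5 mm, against 67.1 mm for full throw. The stack and the probe look sound, so I'm handing in.

```bash
python3 -c "
from rig import ctrl
print(ctrl.close_job())"
```

```text
the job is handed in; nothing more can be done
None
```

I completed the whole job in the order asked and handed it in at about 64 s; no verdict was reported.

- **Touch-offs:** I pressed the probe on the left, right and side pads in turn, at about 2.4 N, 3 N and 2.2 N. That is below the 5 N stop. The wrist force reading jitters by up to about 1 N. I then laid the probe back in its rest, and pictures show it there.
- **Stack:** There were four ingots. Two lie on the bed as outlined and two crosswise on top, each pair end for end. One ingot was knocked about 43 mm aside during the run; I measured it again before picking it up.
- **Timer lever:** I pushed it after the stack was complete, until the stop took 8–10 N. The ball moved 67.5 mm, against 67.1 mm for full throw.
- **Last pictures:** The stack is standing, the tin and cleaner pot look unmoved, and the robot is clear of everything. The last full view of the meter, taken just before the lever push, showed it in place.
- **Disagreements:** The camera put the bed centre 1–2.5 mm off the touch-off position in y, and I used a value in between. The bottom pair's positions as seen by the camera and by the arm differ by up to about 3 mm lengthwise and 1 mm sideways. I did not re-measure the last ingot's position, only looked at it.

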